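# Turn the settled stain-remover bottle over in its stand

### The job

The stain remover in the swivel stand has settled: swing the stand's fork latch well clear of the bottle, turn the bottle upside down in its swivel and leave it fully on its head for two seconds. Then turn it back upright and swing the latch fully home around the bottle again. Turn the bottle steadily, without flinging it, and leave the other things on the table where they are.

Things in the scene. Friction and masses are not known exactly. Their poses are not given: they have to be found in the camera images.
- stand: Grey turnover stand, fixed to the table. Origin: on the table, straight below the bottle's middle; z up, x along the swivel axis away from the robot, y towards the latch. Base plate 12 mm thick, x -85 to +60, y -100 to +140 mm. Its one post (16 x 40 mm, 168 mm high, at x = -62 mm, the robot's side) carries the swivel, axis 150 mm above the table; the bottle's other sides are free.
- bottle (a joint): Swivel angle of the bottle, rad: 0 upright; positive turns the cap over towards the stand's -y (away from the latch), negative towards +y; stops at +-3.4; upside down is pi or -pi. Turns either way, stiffly (0.12 N m: 2 to 4 N of push on the bottle), and stays where it is left. A closed latch holds it within 5 degrees of upright.
- bottle_cap (a point): Centre of the cap's flat top, 80 mm from the swivel axis; this frame's z is the bottle's axis, base to cap. Closed white plastic bottle, 160 mm long, round, 60 mm diameter from its base to 40 mm past the swivel axis, then a taper and a grey cap 40 mm diameter over the last 30 mm. Steel band, 68 mm diameter, 24 mm wide, round its middle. 0.45 kg.
- bottle_base (a point): Centre of the bottle's flat base, 80 mm from the swivel axis, at the other end from the cap.
- latch (a joint): Angle of the steel fork latch, rad: 0 closed (fork round the bottle's lower end), 1.6 fully open. Vertical pivot; opening is anticlockwise from above: the fork swings away from the robot (stand's +x), the knob on its tail towards the robot (-x). Light (about 1 N at the knob); stays where left. The fork clears the bottle from about 0.9 rad.
- latch_knob (a point): Top centre of the latch's upright black knob: a round pin 14 mm diameter, its top 151 mm above the table, 55 mm tall, on the latch's tail 55 mm from the pivot on the side away from the fork. With the latch closed it is at the stand's x 0, y +170 mm.
- latch_pivot (a point): Latch pivot, at the lever's mid height, 92 mm above the table, on an 18 mm pillar at the stand's x 0, y +115 mm. The lever reaches 115 mm from here to the middle of its fork, a U open towards the robot when closed; tines 20 mm high (82 to 102 mm above the table), 69 mm apart inside, the last 22 mm flared out to 88 mm so that closing guides the bottle in.
- dose_cup: Clear dosing cup, 54 mm wide, 45 mm high, standing near the stand; bystander, origin under its centre.
- soap: Cream bar of soap 85 x 55 x 28 mm near the stand; bystander, origin under its centre.
- brush: Scrubbing brush about 180 mm long lying near the latch; bystander.
- tin: Closed flat metal tin, 78 mm wide, 37 mm high; bystander, origin under its centre.
- spray_can: White can 58 mm wide, 170 mm high; bystander, origin under its centre.
- jar: Glass jar with lid, 80 mm wide, 100 mm high; bystander, origin under its centre.
- coin_cup: Small white bowl 80 mm wide, 60 mm high; bystander, origin under its centre.

How it is judged:
By the outcome, as a careful person would: the job done as asked, in the order asked, and still so for the second after the job is handed in, with the robot touching nothing.
It also fails if it takes over 72 s, if anything falls off the work surface, if the arm or the gripper's body presses on something with over 40 N, if the wrist force passes 120 N, or if a joint passes its speed limit or range.

### The arm

A 7-joint arm with a two-finger parallel gripper is mounted at the origin on the work surface. World frame = base frame: x ahead of the robot, y to its left, z up, the work surface at z = 0. Lengths are in m, angles in rad, forces in N, time in s.
With the tool pointing down it reaches from about 0.425 to 0.95 m from the base axis. Payload 4.7 kg.
Tool frame: the origin (TCP) lies at the very end of the fingers, on their centre line; the grasp point (between the pads) lies 19 mm behind it (bot.tcp_to_grasp is the distance from the TCP to the grasp point, in m); z points along the fingers, y is the direction in which the jaws open and shut (so a half turn about z gives the same grasp; the last joint's range is limited). The gripper opens to 87 mm and grips with 3 to 60 N. Pads are 19 mm wide; open, the fingers measure 117 mm over their backs; the gripper's body (75 mm by 190 mm) begins 51 mm behind the grasp point.
Start: joints at [-1.162, 0.469, -0.049, 1.532, 0.024, 1.141, -0.082], TCP at [0.286, 0.611, 0.188] pointing down, gripper open.
Joint ranges: [-2.59, 2.59], [-0.33, 1.99], [-1.39, 1.29], [0.1, 2.45], [-1.04, 4.18], [0.21, 1.99], [-2.66, 2.66]. Speed limits (rad/s): [2.57, 2.57, 3.14, 3.14, 3.14, 3.14, 3.14].

### API

Orientations are given as a 3x3 rotation matrix whose columns are the frame's x, y, z axes.
In Python, from plant import bot gives the robot as it stands. The module is installed in compiled form; this text tells all that it offers.
- The arm moves only by the tool apply_moves, never from a script. Its argument "series" is a list of rows, each a list of 7 numbers: the turn, a rotation vector about the world's x, y, z in rad, then the shift along the world's x, y, z in mm, then the closure, from 0 (fully open) to 1 (shut). In form: [[wx, wy, wz, tx, ty, tz, hand], ...]. A call has exactly 10 rows; each row is the pose to reach, as a shift and turn from the pose measured when the call began; what a row does not reach only later rows make up. A row lasts 1/10 s, in which the tool goes at most 50 mm and 8.59 degrees, less where a joint would pass 70% of its speed; a pose out of reach is approached as far as the arm can. A call with a gripper value outside its range is refused whole. The fingers move at their own pace and stop on an object; the grip force is fixed at half the most. Time passes only in rows, so rows that repeat a pose let the fingers close, or fill a call up. It gives the time, the measured TCP pose, the force and the opening at its end, in the units of the state.
- bot.sense(): the state, without advancing time (a new reading comes with each control period).
- bot.read_camera(name): name is "side" or "top"; returns a dict with "color" (480x640x3 uint8, red, green, blue), "range_z" (480x640 float32, m along the optical axis (not along the pixel's ray), 0 where there is no reading), "mtx" (3x3 intrinsics, pixels), "R" (3x3) and "t" (3): a world point X has camera coordinates R X + t. Camera axes: x right, y down, z forward; pixel columns grow to the right and rows downward; lengths in m; the calibration is good to about 2 mm. A picture is of the moment at which its call begins.
- bot.hand_in(): hands the job in, once; it reports no verdict.
The state is a dict: "clock": time; "joint_pos": joint angles; "qvel": joint speeds; "joint_torque": joint torques, N m; "position": TCP position; "orientation": TCP orientation; "ft_force": force on the tool from outside, world axes, zero at the start; "torque": the same for the moment, N m; "grip_width": finger opening in m.
Only numpy, scipy, OpenCV 4.12 (cv2) and the standard library are available. Lean on these libraries where they do the work, as an engineer would, in place of code of your own. Each camera call takes 0.05 s, during which the arm holds its last target. There are 200 camera calls.

## Working session

There is one attempt and no reset: what is moved stays moved. The work goes in short steps, Python scripts to look and compute and a tool call to move; the robot and the scene stay as the last step left them, time stands still between calls to the robot, and variables do not carry over. Pictures are saved under pics/ and viewed, about 8 in all and at most 12, crops included, and the job is handed in when it is done.

Besides the shell and the picture viewer there is one more tool, called after "Call:" as name(argument=value, ...) on one line, values as JSON. apply_moves: Moves the arm, as the interface text tells. Its arguments: {"type":"object","properties":{"series":{"type":"array"}},"required":["series"]}

```bash
mkdir -p pics; cat > h.py <<'E'
import numpy as np,cv2
from plant import bot
def shot(n,f):
    c=bot.read_camera(n); cv2.imwrite('pics/'+f+'.png',c['color'][:,:,::-1]); np.savez(f+'.npz',**c); return c
def pts(c):
    z=c['range_z'];v,u=np.mgrid[:480,:640];K=c['mtx']
    P=np.stack([(u-K[0,2])/K[0,0]*z,(v-K[1,2])/K[1,1]*z,z],-1)
    W=(P-c['t'])@c['R']; W[z==0]=np.nan; return W
E
python3 - <<'E'
from h import *
for n in('side','top'):
    c=shot(n,n+'0'); print(n,-c['R'].T@c['t'],c['R'][2])
s=bot.sense();print(s['clock'],s['position'],s['orientation'],s['grip_width'])
E
```

```text
side [-0.09778049 -0.71599299  0.9125725 ] [ 0.53555172  0.5941809  -0.60011117]
top [0.50165087 0.00479911 1.19791695] [ 0.0616975   0.01381219 -0.99799932]
0.1 [0.28589328 0.61080666 0.187392  ] [[-9.05722047e-01  4.23871543e-01 -6.98931641e-04]
 [ 4.23872115e-01  9.05720569e-01 -1.63716430e-03]
 [-6.09105927e-05 -1.77907343e-03 -9.99998416e-01]] 0.08675428194474356
```

View pics/side0.png

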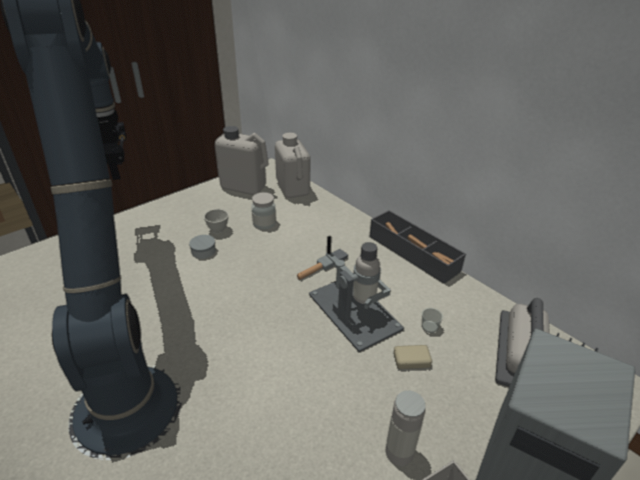

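View pics/top0.png

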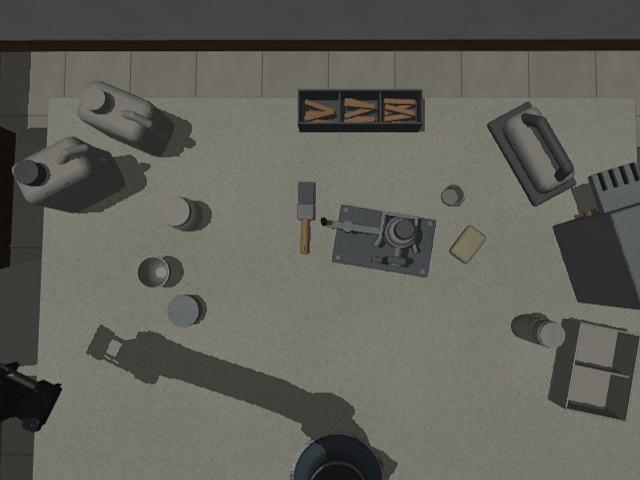

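The side view shows the stand at about (355,300) with the knob at (329,243). In the top view the cap is at (402,230), the knob at (324,221), the brush at (305,215), the cup at (452,195) and the soap at (467,244). Next I'll measure the stand.

```bash
python3 - <<'E'
from h import *
c=dict(np.load('top0.npz'));W=pts(c)
def reg(u0,u1,v0,v1,z0,z1):
    m=np.zeros((480,640),bool);m[v0:v1,u0:u1]=1;m&=(W[...,2]>z0)&(W[...,2]<z1);return m
m=reg(325,445,195,285,.006,.02)
v,u=np.nonzero(m)
r=cv2.minAreaRect(W[m][:,:2].astype(np.float32));print('plate',m.sum(),r,np.median(W[m][:,2]))
print(cv2.boxPoints(r))
for n,a in dict(cap=(380,425,210,250,.222,.24),knob=(312,335,210,232,.12,.17),lever=(325,425,205,260,.08,.106),post=(365,425,245,275,.15,.19),brush=(290,320,175,260,.008,.08),cup=(438,468,180,210,.02,.06),soap=(440,490,220,270,.015,.04)).items():
    m=reg(*a);P=W[m]
    if len(P): 
        r=cv2.minAreaRect(P[:,:2].astype(np.float32));print(n,len(P),P.mean(0).round(4),np.round(r[0],4),np.round(r[1],4),round(r[2],1),P[:,2].max().round(3))
t=c['color'][190:290,280:480,::-1]
s=dict(np.load('side0.npz'))['color'][220:360,280:460,::-1]
a=cv2.resize(t,(800,400),interpolation=3)[:300];
cv2.imwrite('pics/crop.png',cv2.resize(s,(720,560),interpolation=3))
c=dict(np.load('side0.npz'));W=pts(c)
m=reg(380-25,380,240,262,.215,.24);print('side cap',m.sum(),W[m].mean(0))
m=reg(325,334,234,258,.1,.17);print('side knob',m.sum(),W[m].mean(0),W[m][:,2].max())
E
```

```text
plate 3739 ((0.6112711429595947, -0.1251877397298813), (0.253469318151474, 0.20789024233818054), 80.81974029541016) 0.01091086424243369
[[ 0.488438   -0.23371558]
 [ 0.6936655  -0.2668826 ]
 [ 0.7341043  -0.0166599 ]
 [ 0.5288768   0.01650712]]
cap 300 [ 0.5898 -0.1334  0.2286] [ 0.5897 -0.1338] [0.0372 0.0385] 45.0 0.235
knob 38 [0.6153 0.0326 0.1463] [0.6158 0.0328] [0.0116 0.0117] 1.0 0.153
lever 784 [ 0.6064 -0.0802  0.0971] [ 0.5853 -0.0817] [0.1094 0.2137] 9.2 0.106
post 282 [ 0.5373 -0.126   0.1627] [ 0.5417 -0.1277] [0.0408 0.0516] 77.4 0.183
brush 878 [0.6525 0.0818 0.0168] [0.6376 0.082 ] [0.1803 0.0401] 0.1 0.025
cup 194 [ 0.6949 -0.2822  0.0373] [ 0.692 -0.278] [0.0526 0.0517] 80.5 0.048
soap 775 [ 0.5721 -0.3158  0.0259] [ 0.573  -0.3176] [0.0551 0.0858] 53.2 0.034
side cap 203 [ 0.58577038 -0.13853659  0.22605717]
side knob 83 [0.61376333 0.02865206 0.12854453] 0.15244809342867022
```

View pics/crop.png

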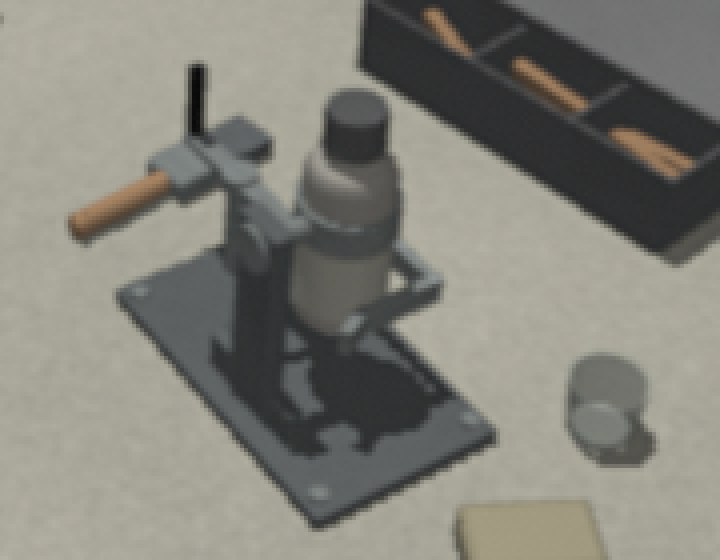

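Call:
apply_moves(series=[[0,0,-0.08,20,-36,20,0.6],[0,0,-0.16,40,-72,40,0.6],[0,0,-0.24,60,-108,60,0.6],[0,0,-0.32,80,-144,60,0.6],[0,0,-0.4,100,-180,60,0.6],[0,0,-0.48,120,-216,60,0.6],[0,0,-0.56,140,-252,60,0.6],[0,0,-0.64,160,-288,60,0.6],[0,0,-0.72,180,-324,60,0.6],[0,0,-0.8,200,-360,60,0.6]])

```text
clock: 1.1
position: [0.4862, 0.2491, 0.2472]
orientation: [[-0.324, 0.946, -0.002], [0.946, 0.324, -0.001], [-0.0, -0.002, -1.0]]
ft_force: [0.7, 0.5, -0.4]
grip_width: 0.0351
```

Call:
apply_moves(series=[[0,0,-0.08,22,-36,-10,0.6],[0,0,-0.16,43,-72,-20,0.6],[0,0,-0.24,65,-108,-30,0.6],[0,0,-0.32,86,-144,-40,0.6],[0,0,-0.4,108,-180,-45,0.6],[0,0,-0.487,129,-216,-50,0.6],[0,0,-0.487,129,-216,-50,0.6],[0,0,-0.487,129,-216,-75,0.6],[0,0,-0.487,129,-216,-100,0.6],[0,0,-0.487,129,-216,-125,0.6]])

```text
clock: 2.1
position: [0.6147, 0.0338, 0.1211]
orientation: [[0.155, 0.988, -0.003], [0.988, -0.155, 0.001], [0.0, -0.003, -1.0]]
ft_force: [-0.1, 0.4, 0.4]
grip_width: 0.0346
```

```bash
cat > look.py <<'E'
import sys
from h import *
def crop(n,f,u0,u1,v0,v1,k):
    c=shot(n,f);return c,cv2.resize(c['color'][v0:v1,u0:u1,::-1],None,fx=k,fy=k,interpolation=3)
f=sys.argv[1]
a,A=crop('side',f+'s',280,440,200,350,2.5);b,B=crop('top',f+'t',300,460,170,290,2.5)
H=np.zeros((375,800,3),np.uint8);H[:A.shape[0],:400]=A;H[:B.shape[0],400:]=B;cv2.imwrite('pics/'+f+'.png',H)
s=bot.sense();print(s['clock'],s['position'].round(4) if hasattr(s['position'],'round') else s['position'])
E
python3 look.py k1
```

```text
2.2 [0.6118 0.0339 0.1185]
```

View pics/k1.png

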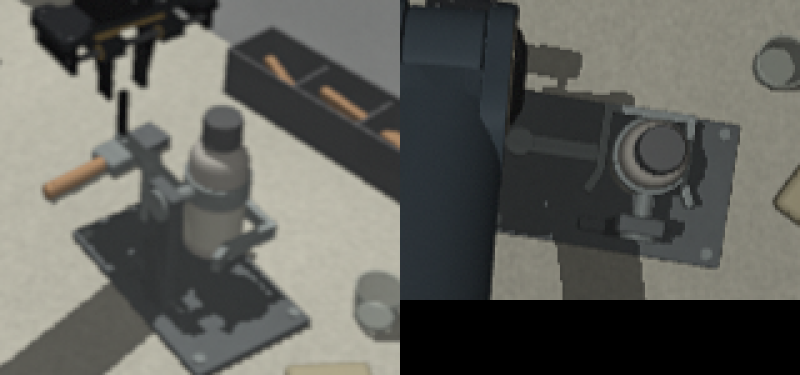

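```bash
python3 - <<'E'
from h import *
c=dict(np.load('k1s.npz'));W=pts(c)
# crop px/2.5 + (280,200)
for y in range(218,258,3):
    print(y,[tuple((W[y,x]*1000).round().tolist()) for x in (321,323,329,334,336)])
E
```

```text
218 [(562.0, 7.0, 248.0), (565.0, 3.0, 249.0), (579.0, -4.0, 246.0), (635.0, 36.0, 201.0), (638.0, 31.0, 203.0)]
221 [(562.0, 7.0, 239.0), (567.0, 5.0, 238.0), (583.0, -0.0, 234.0), (634.0, 34.0, 193.0), (631.0, 24.0, 200.0)]
224 [(560.0, 5.0, 232.0), (566.0, 3.0, 230.0), (803.0, 231.0, 2.0), (637.0, 36.0, 181.0), (633.0, 25.0, 188.0)]
227 [(583.0, 30.0, 199.0), (585.0, 24.0, 201.0), (796.0, 223.0, -3.0), (636.0, 35.0, 172.0), (635.0, 27.0, 177.0)]
230 [(586.0, 32.0, 187.0), (589.0, 27.0, 188.0), (787.0, 213.0, -5.0), (634.0, 32.0, 165.0), (632.0, 23.0, 171.0)]
233 [(590.0, 36.0, 173.0), (587.0, 26.0, 180.0), (774.0, 199.0, -4.0), (635.0, 33.0, 154.0), (633.0, 23.0, 160.0)]
236 [(587.0, 33.0, 166.0), (588.0, 26.0, 170.0), (618.0, 34.0, 151.0), (773.0, 173.0, -1.0), (778.0, 169.0, -1.0)]
239 [(732.0, 191.0, -4.0), (588.0, 26.0, 159.0), (613.0, 29.0, 146.0), (763.0, 162.0, -2.0), (768.0, 158.0, -2.0)]
242 [(722.0, 179.0, -4.0), (725.0, 173.0, -2.0), (613.0, 28.0, 136.0), (749.0, 147.0, 1.0), (756.0, 146.0, -2.0)]
245 [(706.0, 161.0, 2.0), (713.0, 159.0, -0.0), (613.0, 27.0, 126.0), (742.0, 140.0, -3.0), (746.0, 135.0, -2.0)]
248 [(700.0, 154.0, -3.0), (703.0, 148.0, -1.0), (612.0, 27.0, 117.0), (729.0, 125.0, 0.0), (738.0, 126.0, -5.0)]
251 [(687.0, 140.0, -0.0), (694.0, 138.0, -2.0), (613.0, 26.0, 106.0), (716.0, 112.0, 2.0), (707.0, 94.0, 18.0)]
254 [(680.0, 132.0, -3.0), (686.0, 129.0, -5.0), (614.0, 27.0, 94.0), (693.0, 87.0, 18.0), (699.0, 85.0, 15.0)]
257 [(671.0, 121.0, -4.0), (659.0, 99.0, 16.0), (608.0, 21.0, 91.0), (617.0, 10.0, 92.0), (620.0, 5.0, 95.0)]
```

```bash
python3 - <<'E'
from h import *
c=shot('side','k2s');W=pts(c);s=bot.sense();print(s['clock'],s['position'])
for y in range(230,262,3):
    print(y,[tuple((W[y,x]*1000).round().tolist()) for x in (319,321,323,329,334,336)])
E
```

```text
2.25 [0.61355514 0.03375486 0.12062798]
230 [(583.0, 37.0, 185.0), (583.0, 30.0, 189.0), (589.0, 28.0, 187.0), (784.0, 210.0, -2.0), (630.0, 29.0, 168.0), (630.0, 21.0, 172.0)]
233 [(589.0, 43.0, 170.0), (586.0, 31.0, 177.0), (590.0, 28.0, 177.0), (766.0, 190.0, 5.0), (630.0, 28.0, 159.0), (628.0, 18.0, 165.0)]
236 [(587.0, 41.0, 162.0), (586.0, 32.0, 167.0), (589.0, 27.0, 168.0), (620.0, 36.0, 149.0), (772.0, 172.0, 0.0), (630.0, 20.0, 153.0)]
239 [(725.0, 193.0, -2.0), (586.0, 31.0, 158.0), (588.0, 26.0, 159.0), (616.0, 32.0, 143.0), (764.0, 163.0, -3.0), (769.0, 159.0, -3.0)]
242 [(713.0, 179.0, 0.0), (720.0, 178.0, -3.0), (726.0, 174.0, -3.0), (612.0, 28.0, 137.0), (752.0, 151.0, -2.0), (757.0, 146.0, -2.0)]
245 [(704.0, 169.0, -2.0), (711.0, 167.0, -3.0), (715.0, 162.0, -3.0), (612.0, 27.0, 127.0), (740.0, 137.0, -1.0), (748.0, 136.0, -4.0)]
248 [(693.0, 156.0, -1.0), (699.0, 154.0, -2.0), (705.0, 150.0, -3.0), (614.0, 28.0, 115.0), (730.0, 126.0, -1.0), (736.0, 124.0, -3.0)]
251 [(684.0, 146.0, -2.0), (690.0, 143.0, -3.0), (692.0, 136.0, 0.0), (615.0, 29.0, 104.0), (723.0, 119.0, -5.0), (707.0, 94.0, 18.0)]
254 [(675.0, 136.0, -3.0), (674.0, 126.0, 3.0), (682.0, 125.0, -0.0), (616.0, 29.0, 93.0), (691.0, 86.0, 20.0), (699.0, 85.0, 16.0)]
257 [(666.0, 126.0, -4.0), (669.0, 119.0, -2.0), (657.0, 98.0, 18.0), (610.0, 22.0, 89.0), (617.0, 10.0, 93.0), (621.0, 6.0, 94.0)]
260 [(637.0, 93.0, 20.0), (641.0, 88.0, 21.0), (646.0, 86.0, 19.0), (664.0, 78.0, 15.0), (609.0, 2.0, 92.0), (613.0, -2.0, 92.0)]
```

```bash
python3 - <<'E'
from h import *
c=dict(np.load('side0.npz'));W=pts(c)
for y in range(140,184,4): print(y,[tuple((W[y,x]*1000).round().tolist()) for x in range(104,126,4)])
c=dict(np.load('k2s.npz'))
for p in ([.59,.036,.12],[.59,.036,.153]):
    q=c['mtx']@(c['R']@np.array(p)+c['t']);print(q[:2]/q[2])
cv2.imwrite('pics/k2c.png',np.hstack([cv2.resize(dict(np.load('side0.npz'))['color'][80:200,80:160,::-1],None,fx=4,fy=4,interpolation=3),cv2.resize(c['color'][180:280,280:380,::-1],(480,480),interpolation=3)]))
print({k:np.round(v,3) for k,v in bot.sense().items()})
E
```

```text
140 [(261.0, 567.0, 343.0), (269.0, 561.0, 342.0), (279.0, 557.0, 341.0), (289.0, 555.0, 339.0), (328.0, 647.0, 294.0), (338.0, 642.0, 293.0)]
144 [(258.0, 567.0, 332.0), (266.0, 559.0, 332.0), (273.0, 545.0, 335.0), (282.0, 541.0, 334.0), (310.0, 598.0, 305.0), (535.0, 1269.0, -11.0)]
148 [(248.0, 540.0, 333.0), (257.0, 536.0, 332.0), (264.0, 526.0, 333.0), (274.0, 525.0, 331.0), (283.0, 520.0, 330.0), (535.0, 1284.0, -36.0)]
152 [(126.0, 103.0, 527.0), (251.0, 524.0, 327.0), (259.0, 517.0, 327.0), (269.0, 517.0, 324.0), (278.0, 511.0, 323.0), (298.0, 543.0, 304.0)]
156 [(123.0, 100.0, 522.0), (248.0, 525.0, 315.0), (261.0, 533.0, 308.0), (267.0, 520.0, 311.0), (277.0, 517.0, 309.0), (292.0, 532.0, 298.0)]
160 [(119.0, 92.0, 518.0), (249.0, 539.0, 297.0), (257.0, 530.0, 298.0), (nan, nan, nan), (275.0, 520.0, 296.0), (285.0, 520.0, 293.0)]
164 [(116.0, 85.0, 514.0), (252.0, 560.0, 275.0), (261.0, 554.0, 275.0), (272.0, 554.0, 271.0), (310.0, 647.0, 220.0), (514.0, 1271.0, -102.0)]
168 [(112.0, 79.0, 510.0), (444.0, 1276.0, -100.0), (260.0, 561.0, 260.0), (269.0, 553.0, 260.0), (492.
[... 418 characters left out ...]
0.0, -170.0), (479.0, 1269.0, -170.0), (495.0, 1266.0, -175.0)]
[320.62887273 248.6458871 ]
[320.90848487 238.94064124]
{'clock': np.float64(2.25), 'joint_pos': array([-0.43 ,  0.458,  0.416,  1.77 , -0.22 ,  0.966, -0.081]), 'qvel': array([-0.003, -0.032,  0.018, -0.048,  0.005,  0.001, -0.002]), 'joint_torque': array([ 6.3000e-02, -4.3335e+01,  4.7750e+00, -1.9823e+01, -6.6000e-02,
        3.5000e-02,  1.8000e-02]), 'position': array([0.614, 0.034, 0.121]), 'orientation': array([[ 0.156,  0.988, -0.006],
       [ 0.988, -0.156, -0.   ],
       [-0.001, -0.006, -1.   ]]), 'ft_force': array([ 0.401, -0.183, -0.233]), 'torque': array([-0.046,  0.022,  0.001]), 'grip_width': np.float64(0.035)}
```

View pics/k2c.png

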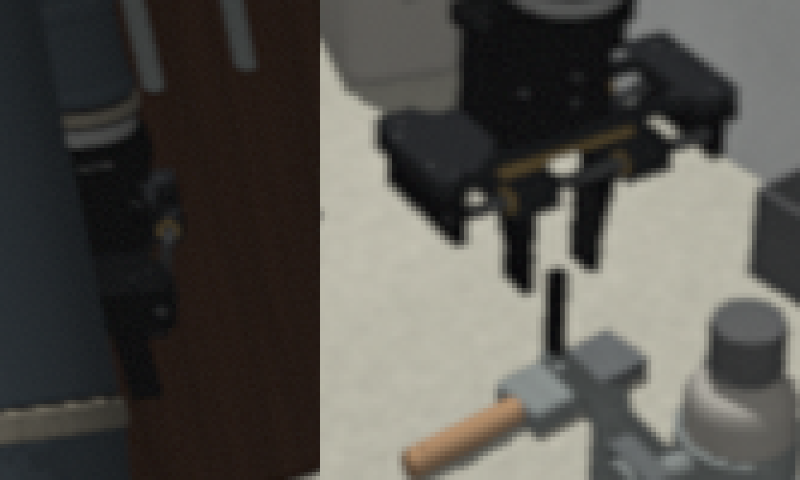

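The fingertips visible in depth sit about 32 mm above the reported TCP, both here and in the start picture, so the tool offset appears to be off. I'll correct for that and go lower. The xy position agrees.

Call:
apply_moves(series=[[0,0,0,2,0,-12,0.65],[0,0,0,2,0,-24,0.7],[0,0,0,2,0,-33,0.75],[0,0,0,2,0,-33,0.75],[0,0,0.12,-5,0,-33,0.75],[0,0,0.24,-12,0,-33,0.75],[0,0,0.36,-18,-1,-33,0.75],[0,0,0.48,-24,-3,-33,0.75],[0,0,0.6,-31,-5,-33,0.75],[0,0,0.72,-36,-8,-33,0.75]])

```text
clock: 3.25
position: [0.5781, 0.0257, 0.0883]
orientation: [[-0.539, 0.843, -0.003], [0.843, 0.539, -0.004], [-0.002, -0.005, -1.0]]
ft_force: [0.7, 0.3, 0.4]
grip_width: 0.0217
```

```bash
python3 look.py k3
```

```text
3.35 [0.5774 0.0251 0.0882]
```

View pics/k3.png

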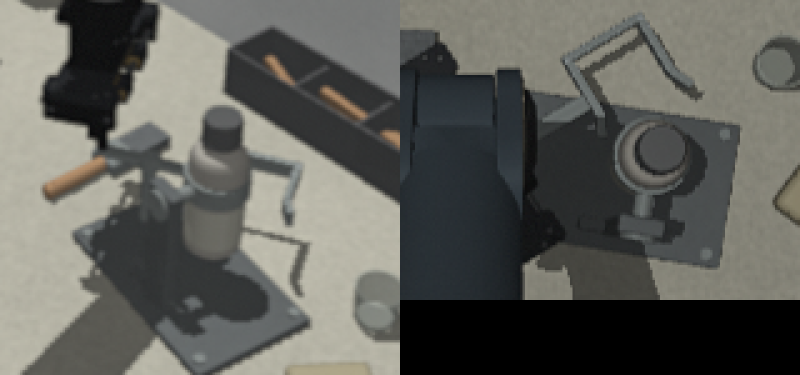

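Call:
apply_moves(series=[[0,0,0.1,-5,-4,0,0.75],[0,0,0.2,-10,-8,0,0.75],[0,0,0.3,-14,-13,0,0.75],[0,0,0.4,-18,-19,0,0.75],[0,0,0.5,-21,-25,0,0.75],[0,0,0.58,-24,-31,0,0.75],[0,0,0.58,-24,-31,0,0.7],[0,0,0.58,-24,-31,35,0.7],[0,0,0.58,-24,-31,75,0.7],[0,0,0.58,-24,-31,120,0.9]])

```text
clock: 4.35
position: [0.5529, -0.0055, 0.2089]
orientation: [[-0.908, 0.418, -0.004], [0.419, 0.908, -0.006], [0.001, -0.007, -1.0]]
ft_force: [0.3, 0.2, -0.7]
grip_width: 0.0229
```

```bash
python3 - <<'E'
from h import *
c=shot('side','k4s');W=pts(c)
v,u=np.mgrid[:480,:640]
m=(W[...,2]>.105)&(W[...,2]<.148)&(u>300)&(u<350)&(v>230)&(v<270)&(c['color'].max(2)<40)
print('knob',m.sum(),np.median(W[m],0)); s=bot.sense();print(s['position'],s['orientation'])
E
```

```text
knob 36 [ 0.55105581 -0.00949806  0.12699724]
[ 0.55815115 -0.00542176  0.21765115] [[-0.90809034  0.4186098   0.01173751]
 [ 0.41859014  0.90816553 -0.00420322]
 [-0.01241911  0.00109631 -0.99992228]]
```

Call:
apply_moves(series=[[0,0,-0.14,4,0,10,1],[0,0,-0.28,8,-8,10,1],[0,0,-0.42,13,-18,10,1],[0,0,-0.56,18,-28,10,1],[0,0,-0.7,23,-38,10,1],[0,0,-0.84,28,-48,5,1],[0,0,-0.98,32,-58,0,1],[0,0,-1.12,36,-68,-10,1],[0,0,-1.22,39,-78,-22,1],[0,0,-1.3,42,-84,-34,1]])

```text
clock: 5.4
position: [0.6007, -0.09, 0.1833]
orientation: [[0.168, 0.986, -0.0], [0.986, -0.168, -0.013], [-0.013, 0.002, -1.0]]
ft_force: [0.2, -0.6, -0.7]
grip_width: 0.0004
```

```bash
cat > plan.py <<'E'
import numpy as np
from scipy.spatial.transform import Rotation as Ro
O=np.array([.589,-.1345,0]);th=np.deg2rad(-9.0)
ex=np.array([np.cos(th),np.sin(th),0]);ey=np.array([-np.sin(th),np.cos(th),0]);ez=np.array([0,0,1.])
B=np.stack([ex,ey,ez],1); OFF=.032; HW=.010
def tip(phi,al,s,r,x=0.):
    # positive-direction push; phi, al deg. returns actual tip point (stand)
    f=np.deg2rad(phi);a=np.deg2rad(al)
    d=HW*abs(np.cos(f-a))
    y=-s*np.sin(f)+(r+d)*np.cos(f); z=.150+s*np.cos(f)+(r+d)*np.sin(f)
    return np.array([x,y,z])
def pose(phi,al,s,r,x=0.,mir=False,extra=(0,0,0)):
    p=tip(phi,al,s,r,x)+np.array(extra); a=np.deg2rad(al)
    if mir: p[1]*=-1;a=-a
    Rt=Ro.from_rotvec(ex*a).as_matrix()
    R=Rt@np.stack([ey,ex,-ez],1)   # x=ey,y=ex,z=down
    return O+B@p+OFF*R[:,2],R
def rows(lst,p0,R0):
    for p,R in lst:
        w=Ro.from_matrix(R@R0.T).as_rotvec();print(np.r_[w.round(3),((p-p0)*1000).round(0)].tolist())
E
python3 - <<'E'
from h import *
from plan import *
s=bot.sense();print(s['clock'],s['position'],s['orientation'])
c=shot('side','k5s');W=pts(c);k=c['color'].max(2)
v,u=np.mgrid[:480,:640]
S=(W-O)@B
m=(S[...,2]>.19)&(S[...,2]<.27)&(S[...,1]>.022)&(S[...,1]<.1)&(abs(S[...,0])<.06)
print('finger n',m.sum(),np.nanpercentile(S[m],[1,10,50,90,99],axis=0).round(4))
c1=(W[...,2]>.2)&(W[...,2]<.232)&(S[...,1]<.022)&(S[...,1]>-.03)&(abs(S[...,0])<.03);print('cap',np.nanpercentile(S[c1],[2,50,98],axis=0).round(4))
rows([pose(p,a,.062,.020) for p,a in ((0,0),(3,0))],np.array(s['position']),np.array(s['orientation']))
E
```

```text
5.4 [ 0.60067904 -0.09001872  0.18327707] [[ 1.68127183e-01  9.85765244e-01 -3.65881407e-04]
 [ 9.85682117e-01 -1.68117804e-01 -1.29293389e-02]
 [-1.28068041e-02  1.81313056e-03 -9.99916346e-01]]
finger n 207 [[-0.0107  0.0328  0.2185]
 [-0.0077  0.0339  0.2219]
 [-0.0016  0.0367  0.2445]
 [ 0.0129  0.0504  0.2636]
 [ 0.0179  0.0568  0.2679]]
cap [[-0.0192 -0.021   0.202 ]
 [-0.0052 -0.0087  0.2252]
 [ 0.016   0.0151  0.231 ]]
[0.013, -0.0, 0.012, -7.0, -15.0, -3.0]
[0.013, -0.0, 0.012, -8.0, -18.0, -2.0]
```

```bash
sed -i 's/HW=.010/HW=.011/' plan.py; cat >> plan.py <<'E'
def al1(p): return float(np.clip((p-15)/115,0,1))*40
def al2(p): return float(np.clip((p-15)/115,0,1))*28
def fwd(p): return pose(p,al1(p),.062,.020)
def back(p): return pose(p,al2(p),.062-.022*np.clip((p-60)/120,0,1),.030,mir=True)
def go(f,ph):
    from plant import bot
    s=bot.sense(); rows([f(p) for p in ph],np.array(s['position']),np.array(s['orientation']))
E
python3 - <<'E'
from plan import *
go(fwd,[-14,-7,-2]+list(range(2,27,4)))
E
```

```text
[0.014, -0.004, 0.014, -4.0, 1.0, -10.0]
[0.014, -0.004, 0.014, -5.0, -6.0, -5.0]
[0.014, -0.004, 0.014, -5.0, -11.0, -2.0]
[0.014, -0.004, 0.014, -6.0, -15.0, -0.0]
[0.014, -0.004, 0.014, -7.0, -20.0, 2.0]
[0.014, -0.004, 0.014, -8.0, -24.0, 3.0]
[0.014, -0.004, 0.014, -8.0, -29.0, 4.0]
[0.032, -0.007, 0.014, -9.0, -33.0, 5.0]
[0.056, -0.011, 0.014, -10.0, -37.0, 6.0]
[0.08, -0.015, 0.014, -10.0, -42.0, 6.0]
```

Call:
apply_moves(series=[[0.014,-0.004,0.014,-4,-2,-4,1],[0.014,-0.004,0.014,-5,-6,-4,1],[0.014,-0.004,0.014,-5,-11,-2,1],[0.014,-0.004,0.014,-6,-15,0,1],[0.014,-0.004,0.014,-7,-20,2,1],[0.014,-0.004,0.014,-8,-24,3,1],[0.014,-0.004,0.014,-8,-29,4,1],[0.032,-0.007,0.014,-9,-33,5,1],[0.056,-0.011,0.014,-10,-37,6,1],[0.08,-0.015,0.014,-10,-42,6,1]])

```text
clock: 6.45
position: [0.5895, -0.1328, 0.1873]
orientation: [[0.156, 0.988, 0.011], [0.985, -0.156, 0.068], [0.069, 0.0, -0.998]]
ft_force: [0.1, 1.8, -0.8]
grip_width: 0.0001
```

```bash
python3 - <<'E'
from plan import *
go(fwd,range(30,67,4))
E
```

```text
[0.022, -0.003, -0.0, -1.0, -4.0, -0.0]
[0.045, -0.007, -0.0, -1.0, -8.0, -1.0]
[0.069, -0.011, -0.0, -2.0, -12.0, -2.0]
[0.093, -0.015, -0.0, -3.0, -16.0, -3.0]
[0.117, -0.018, -0.0, -3.0, -20.0, -5.0]
[0.141, -0.022, -0.0, -4.0, -24.0, -7.0]
[0.165, -0.026, -0.0, -5.0, -27.0, -9.0]
[0.189, -0.03, -0.0, -5.0, -31.0, -12.0]
[0.213, -0.034, -0.0, -6.0, -34.0, -14.0]
[0.237, -0.037, -0.0, -6.0, -37.0, -18.0]
```

Call:
apply_moves(series=[[0.022,-0.003,0,-1,-4,0,1],[0.045,-0.007,0,-1,-8,-1,1],[0.069,-0.011,0,-2,-12,-2,1],[0.093,-0.015,0,-3,-16,-3,1],[0.117,-0.018,0,-3,-20,-5,1],[0.141,-0.022,0,-4,-24,-7,1],[0.165,-0.026,0,-5,-27,-9,1],[0.189,-0.03,0,-5,-31,-12,1],[0.213,-0.034,0,-6,-34,-14,1],[0.237,-0.037,0,-6,-37,-18,1]])

```text
clock: 7.45
position: [0.5832, -0.1703, 0.1696]
orientation: [[0.149, 0.988, 0.048], [0.94, -0.156, 0.302], [0.306, -0.0, -0.952]]
ft_force: [-0.2, 1.4, 2.5]
grip_width: 0.0005
```

```bash
python3 look.py k6; python3 - <<'E'
from plan import *
go(fwd,range(70,107,4))
E
```

```text
7.55 [ 0.5827 -0.172   0.1685]
[0.025, -0.005, 0.003, 0.0, -1.0, -2.0]
[0.049, -0.009, 0.003, -0.0, -3.0, -6.0]
[0.073, -0.013, 0.003, -0.0, -5.0, -10.0]
[0.097, -0.017, 0.003, -1.0, -7.0, -14.0]
[0.121, -0.021, 0.003, -1.0, -9.0, -18.0]
[0.145, -0.025, 0.003, -1.0, -10.0, -22.0]
[0.169, -0.028, 0.003, -1.0, -11.0, -27.0]
[0.193, -0.032, 0.003, -1.0, -11.0, -31.0]
[0.217, -0.036, 0.003, -1.0, -11.0, -36.0]
[0.241, -0.04, 0.003, -1.0, -11.0, -41.0]
```

View pics/k6.png

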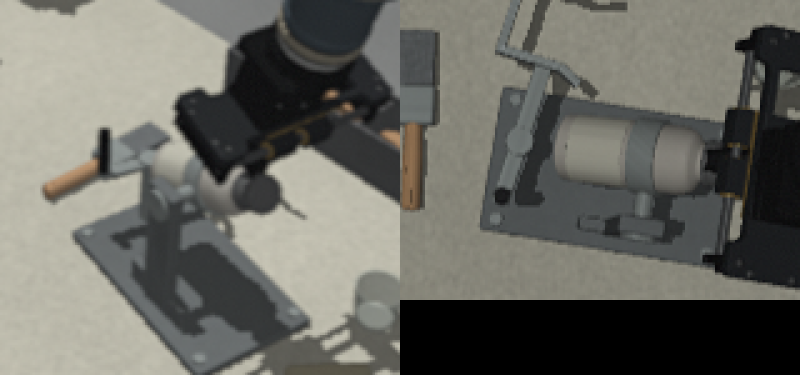

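```bash
cat > meas.py <<'E'
from h import *
from plan import *
def ang(c):
    # slope of the ridge of the bottle's free half (|x|<8 mm)
    S=(pts(c)-O)@B
    m=(abs(S[...,0])<.008)&(abs(S[...,1])<.1)&(S[...,2]>.06)&(S[...,2]<.245)
    return S[m]
E
python3 - <<'E'
from meas import *
P=ang(dict(np.load('k6t.npz')));P=P[np.argsort(P[:,1])]
for a in np.arange(-.09,.09,.01):
    q=P[(P[:,1]>=a)&(P[:,1]<a+.01)]
    if len(q):print(round(a,3),len(q),np.median(q[:,2]).round(4))
E
```

```text
-0.07 1 0.2434
-0.06 3 0.239
-0.05 53 0.2147
-0.04 42 0.1845
-0.03 35 0.1876
-0.02 39 0.1874
-0.01 35 0.1832
-0.0 36 0.182
0.01 36 0.179
0.02 40 0.1706
0.03 34 0.166
0.04 37 0.161
0.05 35 0.1574
0.06 34 0.1531
0.07 34 0.1473
0.08 13 0.1451
```

The bottle's ridge slopes about 24°, so φ is about 66°, as planned. I'll continue.

Call:
apply_moves(series=[[0.025,-0.005,0.003,0,-1,-2,1],[0.049,-0.009,0.003,0,-3,-6,1],[0.073,-0.013,0.003,0,-5,-10,1],[0.097,-0.017,0.003,-1,-7,-14,1],[0.121,-0.021,0.003,-1,-9,-18,1],[0.145,-0.025,0.003,-1,-10,-22,1],[0.169,-0.028,0.003,-1,-11,-27,1],[0.193,-0.032,0.003,-1,-11,-31,1],[0.217,-0.036,0.003,-1,-11,-36,1],[0.241,-0.04,0.003,-1,-11,-41,1]])

```text
clock: 8.55
position: [0.5815, -0.1832, 0.127]
orientation: [[0.133, 0.988, 0.082], [0.84, -0.156, 0.52], [0.527, -0.0, -0.85]]
ft_force: [-1.4, 1.8, 2.3]
grip_width: 0.0004
```

```bash
python3 - <<'E'
from meas import *
go(fwd,range(110,147,4))
P=ang(shot('top','k7t'));m=(P[:,1]>.0)&(P[:,1]<.08)
print('tilt',[(a,np.median(P[abs(P[:,1]-a)<.005][:,2]).round(4)) for a in np.arange(-.07,.09,.02)])
E
```

```text
[0.022, -0.004, -0.0, -0.0, 1.0, -4.0]
[0.046, -0.007, -0.0, 0.0, 2.0, -9.0]
[0.07, -0.011, -0.0, 0.0, 3.0, -13.0]
[0.094, -0.015, -0.0, 1.0, 5.0, -18.0]
[0.118, -0.019, -0.0, 1.0, 7.0, -22.0]
[0.142, -0.023, -0.0, 1.0, 9.0, -26.0]
[0.142, -0.023, -0.0, 1.0, 11.0, -30.0]
[0.142, -0.023, -0.0, 2.0, 12.0, -33.0]
[0.142, -0.023, -0.0, 2.0, 14.0, -37.0]
[0.142, -0.023, -0.0, 2.0, 16.0, -40.0]
tilt [(np.float64(-0.07), np.float64(0.1772)), (np.float64(-0.05), np.float64(0.154)), (np.float64(-0.03), np.float64(0.1714)), (np.float64(-0.009999999999999995), np.float64(0.1808)), (np.float64(0.010000000000000009), np.float64(0.1821)), (np.float64(0.030000000000000013), np.float64(0.1875)), (np.float64(0.05000000000000002), np.float64(0.1924)), (np.float64(0.07), np.float64(0.1944))]
```

Call:
apply_moves(series=[[0.022,-0.004,0,0,1,-4,1],[0.046,-0.007,0,0,2,-9,1],[0.07,-0.011,0,0,3,-13,1],[0.094,-0.015,0,1,5,-18,1],[0.118,-0.019,0,1,7,-22,1],[0.142,-0.023,0,1,9,-26,1],[0.142,-0.023,0,1,11,-30,1],[0.142,-0.023,0,2,12,-33,1],[0.142,-0.023,0,2,14,-37,1],[0.142,-0.023,0,2,16,-40,1]])

```text
clock: 9.6
position: [0.5826, -0.1688, 0.0847]
orientation: [[0.123, 0.987, 0.1], [0.757, -0.159, 0.634], [0.641, -0.002, -0.767]]
ft_force: [-1.6, -3.8, -0.3]
grip_width: 0.0002
```

```bash
python3 look.py k8; python3 - <<'E'
from meas import *
go(fwd,range(150,187,4))
P=ang(dict(np.load('k8t.npz')))
print('ridge',[(round(a,3),np.median(P[abs(P[:,1]-a)<.004][:,2]).round(4)) for a in np.arange(-.03,.09,.01)])
E
```

```text
9.7 [ 0.5826 -0.1681  0.0848]
[0.0, -0.002, 0.002, 2.0, 3.0, -1.0]
[0.0, -0.002, 0.002, 2.0, 5.0, -4.0]
[0.0, -0.002, 0.002, 2.0, 8.0, -7.0]
[0.0, -0.002, 0.002, 3.0, 11.0, -10.0]
[0.0, -0.002, 0.002, 3.0, 14.0, -13.0]
[0.0, -0.002, 0.002, 4.0, 17.0, -16.0]
[0.0, -0.002, 0.002, 4.0, 20.0, -18.0]
[0.0, -0.002, 0.002, 5.0, 24.0, -20.0]
[0.0, -0.002, 0.002, 5.0, 28.0, -22.0]
[0.0, -0.002, 0.002, 6.0, 32.0, -24.0]
ridge [(np.float64(-0.03), np.float64(0.1653)), (np.float64(-0.02), np.float64(0.1764)), (np.float64(-0.01), np.float64(0.1864)), (np.float64(0.0), np.float64(0.2)), (np.float64(0.01), np.float64(0.2131)), (np.float64(0.02), np.float64(0.2258)), (np.float64(0.03), np.float64(0.2264)), (np.float64(0.04), np.float64(0.2188)), (np.float64(0.05), np.float64(0.2109)), (np.float64(0.06), np.float64(0.2038)), (np.float64(0.07), np.float64(0.1984)), (np.float64(0.08), np.float64(nan))]
  return _methods._mean(a, axis=axis, dtype=dtype,
  ret = ret.dtype.type(ret / rcount)
```

View pics/k8.png

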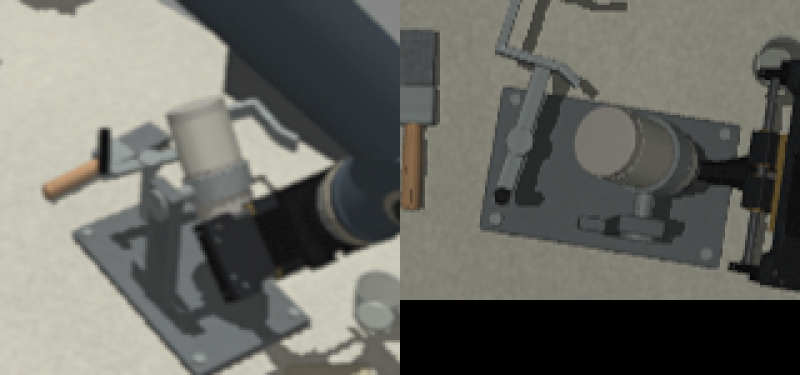

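The base face slopes 35°, so φ is about 145°, on plan. Now the last part of the turn.

Call:
apply_moves(series=[[0,0,0,2,3,-1,1],[0,0,0,2,5,-4,1],[0,0,0,2,8,-7,1],[0,0,0,3,11,-10,1],[0,0,0,3,14,-13,1],[0,0,0,4,17,-16,1],[0,0,0,4,20,-18,1],[0,0,0,5,24,-20,1],[0,0,0,5,26,-21,1],[0,0,0,5,26,-21,1]])

```text
clock: 10.7
position: [0.5878, -0.1422, 0.0633]
orientation: [[0.123, 0.987, 0.1], [0.757, -0.158, 0.634], [0.642, -0.002, -0.767]]
ft_force: [2.1, -3.2, -3.6]
grip_width: 0.0003
```

```bash
cat >> meas.py <<'E'
def face(c,zmin=.2):
    S=(pts(c)-O)@B
    m=(np.hypot(S[...,0],S[...,1])<.025)&(S[...,2]>zmin)&(S[...,2]<.26)
    P=S[m];A=np.c_[P[:,:2],np.ones(len(P))];k=np.linalg.lstsq(A,P[:,2],rcond=None)[0]
    S2=S[(np.hypot(S[...,0],S[...,1])<.05)&(S[...,2]>.222)&(S[...,2]<.245)]
    print('face n',len(P),'slope deg x,y',np.rad2deg(np.arctan(k[:2])).round(2),'z',k[2].round(4),'centre',(S2.min(0)+S2.max(0))/2)
E
python3 - <<'E'
from meas import *
face(shot('top','k9t')); print(bot.sense()['position'],bot.sense()['ft_force'])
E
```

```text
face n 484 slope deg x,y [ 0.14 -2.23] z 0.2291 centre [0.00113072 0.00352384 0.2281857 ]
[ 0.5877541  -0.14215568  0.06336322] [ 2.26284086 -2.18712321 -4.15452096]
```

Call:
apply_moves(series=[[0,0,0,0,1,0,1],[0,0,0,0,2,0,1],[0,0,0,0,3,0,1],[0,0,0,0,3,0,1],[0,0,0,0,3,0,1],[0,0,0,0,3,0,1],[0,0,0,0,3,0,1],[0,0,0,0,3,0,1],[0,0,0,0,3,0,1],[0,0,0,0,3,0,1]])

```text
clock: 11.75
position: [0.588, -0.1411, 0.0627]
orientation: [[0.124, 0.987, 0.102], [0.759, -0.161, 0.631], [0.639, -0.001, -0.769]]
ft_force: [2.0, -5.5, -4.7]
grip_width: 0.0005
```

```bash
python3 - <<'E'
from meas import *
face(shot('top','k10t')); print(bot.sense()['position'],bot.sense()['ft_force'])
E
```

```text
face n 483 slope deg x,y [ 0.05 -1.13] z 0.229 centre [0.00119315 0.00215857 0.22802734]
[ 0.588021   -0.14110202  0.06266344] [ 2.81994479 -6.07601361 -5.29422866]
```

Call:
apply_moves(series=[[0,0,0,0,1,0,1],[0,0,0,0,2,0,1],[0,0,0,0,3,0,1],[0,0,0,0,4,0,1],[0,0,0,0,4,0,1],[0,0,0,0,4,0,1],[0,0,0,0,4,0,1],[0,0,0,0,4,0,1],[0,0,0,0,4,0,1],[0,0,0,0,4,0,1]])

```text
clock: 12.8
position: [0.5884, -0.1396, 0.0615]
orientation: [[0.126, 0.987, 0.104], [0.761, -0.163, 0.627], [0.636, 0.0, -0.772]]
ft_force: [3.6, -6.2, -5.2]
grip_width: 0.0005
```

```bash
python3 - <<'E'
from meas import *
face(shot('top','k11t')); print(bot.sense()['position'],bot.sense()['ft_force'])
face(dict(np.load('top0.npz')))
E
```

```text
face n 481 slope deg x,y [-0.06  1.26] z 0.2291 centre [ 0.0011003  -0.00026249  0.22863646]
[ 0.5883483  -0.1396497   0.06153326] [ 1.9160103  -7.14440959 -5.72793362]
face n 340 slope deg x,y [  9.43 -10.44] z 0.2269 centre [0.00112082 0.00064308 0.22841866]
```

The bottle is within about 1° of fully inverted. I'll back off along the finger axis and let it stand.

Call:
apply_moves(series=[[0,0,0,-2,-13,15,1],[0,0,0,-5,-32,38,1],[0,0,0,-8,-50,62,1],[0,0,0,-11,-70,85,1],[0,0,0,-14,-90,110,1],[-0.1,0.016,0,-14,-90,120,1],[-0.23,0.036,0,-14,-90,130,1],[-0.36,0.057,0,-14,-85,140,1],[-0.5,0.079,0,-14,-80,145,1],[-0.62,0.1,0,-14,-70,145,1]])

```text
clock: 13.85
position: [0.5744, -0.2077, 0.2087]
orientation: [[0.161, 0.987, 0.013], [0.985, -0.161, 0.058], [0.059, 0.004, -0.998]]
ft_force: [-0.1, 0.6, -0.2]
grip_width: 0.0001
```

```bash
python3 - <<'E'
from meas import *
face(shot('top','k12t'))
go(back,[-14,-8,0])
E
```

```text
face n 145 slope deg x,y [ 4.43 50.9 ] z 0.1963 centre [-0.00099658  0.02901091  0.22695182]
[-0.061, 0.012, -0.01, 4.0, 9.0, -40.0]
[-0.061, 0.012, -0.01, 5.0, 14.0, -34.0]
[-0.061, 0.012, -0.01, 6.0, 22.0, -28.0]
```

Call:
apply_moves(series=[[0,0,0,0,0,0,1],[0,0,0,0,0,0,1],[0,0,0,0,0,0,1],[0,0,0,0,0,0,1],[0,0,0,0,0,0,1],[-0.06,0.012,-0.01,0,0,0,1],[-0.06,0.012,-0.01,1,0,-10,1],[-0.06,0.012,-0.01,2,0,-20,1],[-0.06,0.012,-0.01,4,0,-30,1],[-0.06,0.012,-0.01,4,0,-30,1]])

```text
clock: 14.9
position: [0.5794, -0.1972, 0.1757]
orientation: [[0.158, 0.987, -0.004], [0.987, -0.158, 0.002], [0.002, -0.004, -1.0]]
ft_force: [0.0, 0.4, 0.6]
grip_width: 0.0005
```

```bash
python3 look.py k13; python3 - <<'E'
from meas import *
S=(pts(dict(np.load('k13s.npz')))-O)@B
m=(abs(S[...,0])<.05)&(abs(S[...,1])<.045)&(S[...,2]>.221)&(S[...,2]<.245)
P=S[m];A=np.c_[P[:,:2],np.ones(len(P))];k=np.linalg.lstsq(A,P[:,2],rcond=None)[0];print('side base face',len(P),np.rad2deg(k[:2]),P.min(0),P.max(0))
go(back,[-14,-8,-4]+list(range(0,25,4)))
E
```

```text
15.0 [ 0.5804 -0.1976  0.1775]Traceback (most recent call last):
  File "<stdin>", line 4, in <module>
    return umr_minimum(a, axis, None, out, keepdims, initial, where)
ValueError: zero-size array to reduction operation minimum which has no identity
```

View pics/k13.png

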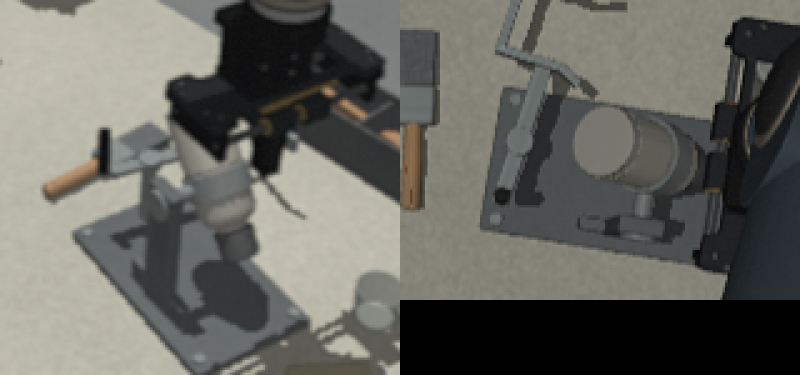

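The retract dragged the cap back, and the bottle now stands at about 147°. The inversion has to be finished again. This time I'll push the base end from the +y side with a vertical finger and back off horizontally.

Call:
apply_moves(series=[[0,0,0,0,0,35,1],[0,0,0,0,0,75,1],[0,0,0,6,40,85,1],[0,0,0,12,80,85,1],[0,0,0,18,120,85,1],[0,0,0,25,167,85,1],[0,0,0,25,167,60,1],[0,0,0,25,167,25,1],[0,0,0,25,167,-8,1],[0,0,0,25,167,-8,1]])

```text
clock: 16.0
position: [0.6021, -0.0304, 0.1656]
orientation: [[0.158, 0.987, -0.01], [0.987, -0.158, 0.001], [-0.0, -0.01, -1.0]]
ft_force: [0.6, 0.3, -0.2]
grip_width: 0.0004
```

```bash
python3 - <<'E'
from meas import *
s=bot.sense();p=np.array(s['position']);print(p,((p-O)@B),s['ft_force'])
t=O+B@np.array([0,.042,.168]);print('to go',(t-p)*1000)
print(Ro.from_matrix(pose(0,0,.05,.03)[1]@np.array(s['orientation']).T).as_rotvec())
E
```

```text
[ 0.60209669 -0.03038689  0.16559058] [-0.00335143  0.10488008  0.16559058] [ 0.56388338  0.32477192 -0.19122116]
to go [ -6.52644657 -62.63019888   2.40942139]
[-0.00132988 -0.00976499  0.00146624]
```

Call:
apply_moves(series=[[0,0,0,-1,-6,0,1],[0,0,0,-1,-12,0,1],[0,0,0,-2,-18,0,1],[0,0,0,-2,-22,0,1],[0,0,0,-3,-26,1,1],[0,0,0,-3,-30,1,1],[0,0,0,-3,-33,1,1],[0,0,0,-4,-36,2,1],[0,0,0,-4,-39,2,1],[0,0,0,-4,-42,2,1]])

```text
clock: 17.0
position: [0.599, -0.0626, 0.1694]
orientation: [[0.153, 0.988, -0.009], [0.988, -0.153, 0.014], [0.013, -0.011, -1.0]]
ft_force: [-3.4, 19.6, 12.4]
grip_width: 0.0006
```

Call:
apply_moves(series=[[0,0,0,-1,-3,0,1],[0,0,0,-1,-6,0,1],[0,0,0,-1,-9,0,1],[0,0,0,-2,-12,0,1],[0,0,0,-2,-14,0,1],[0,0,0,-2,-16,0,1],[0,0,0,-2,-18,0,1],[0,0,0,-2,-19,0,1],[0,0,0,-2,-20,0,1],[0,0,0,-2,-20,0,1]])

```text
clock: 18.0
position: [0.5984, -0.0661, 0.1735]
orientation: [[0.143, 0.99, -0.008], [0.989, -0.143, 0.036], [0.035, -0.013, -0.999]]
ft_force: [-7.6, 27.3, 23.4]
grip_width: 0.0005
```

```bash
cat >> meas.py <<'E'
def face2(c):
    # base/cap face by height band, wherever it is visible
    S=(pts(c)-O)@B
    m=(np.hypot(S[...,0],S[...,1])<.033)&(S[...,2]>.215)&(S[...,2]<.245)
    P=S[m];A=np.c_[P[:,:2],np.ones(len(P))];k=np.linalg.lstsq(A,P[:,2],rcond=None)[0]
    e=P[:,2]-A@k;g=abs(e)<.004;k=np.linalg.lstsq(A[g],P[g][:,2],rcond=None)[0]
    print('n',g.sum(),'slopes',np.rad2deg(k[:2]).round(2),'min',P[g].min(0).round(4),'max',P[g].max(0).round(4))
E
python3 - <<'E'
from meas import *
s=bot.sense();p=np.array(s['position']);print((p-O)@B,s['ft_force'])
for n in('top','side'): face2(shot(n,'k14'+n[0]))
E
```

```text
[-0.00142505  0.0690721   0.17346394] [-7.61808422 27.29862971 23.38406655]Traceback (most recent call last):
  File "<stdin>", line 3, in <module>
  File "meas.py", line 20, in face2
    print('n',g.sum(),'slopes',np.rad2deg(k[:2]).round(2),'min',P[g].min(0).round(4),'max',P[g].max(0).round(4))
                                                                ~~~~~~~~^^^
    return umr_minimum(a, axis, None, out, keepdims, initial, where)
ValueError: zero-size array to reduction operation minimum which has no identity
```

That push jammed: 27 N, with the fingertip catching the base's flat face above its corner. I'll back off, measure the angle and go lower.

Call:
apply_moves(series=[[0,0,0,1,6,0,1],[0,0,0,2,12,0,1],[0,0,0,3,18,0,1],[0,0,0,3,24,0,1],[0,0,0,4,30,0,1],[0,0,0,5,36,0,1],[-0.03,0,0,5,40,0,1],[-0.03,0,0,5,40,0,1],[-0.03,0,0,5,40,0,1],[-0.03,0,0,5,40,0,1]])

```text
clock: 19.05
position: [0.6033, -0.0268, 0.1734]
orientation: [[0.144, 0.99, -0.008], [0.99, -0.144, 0.006], [0.005, -0.009, -1.0]]
ft_force: [-0.8, 1.0, 0.3]
grip_width: -0.0001
```

```bash
python3 look.py k15; python3 - <<'E'
from meas import *
s=bot.sense();p=np.array(s['position']);print(p,(p-O)@B,s['ft_force'],Ro.from_matrix(pose(0,0,.05,.03)[1]@np.array(s['orientation']).T).as_rotvec())
for n in 'ts':
    P=ang(dict(np.load('k15%s.npz'%n)))
    print(n,[(round(a*1000),len(P[abs(P[:,1]-a)<.004]),np.median(P[abs(P[:,1]-a)<.004][:,2]).round(4)) for a in np.arange(-.08,.11,.01)])
E
```

```text
19.15 [ 0.6034 -0.0269  0.1735]
[ 0.60337194 -0.02687143  0.17348317] [-0.00264182  0.10855175  0.17348317] [-1.03108857  0.31377566 -0.23848178] [-0.00600326 -0.00825817 -0.01219129]
t [(-80, 0, np.float64(nan)), (-70, 0, np.float64(nan)), (-60, 1, np.float64(0.0969)), (-50, 16, np.float64(0.1053)), (-40, 11, np.float64(0.1433)), (-30, 21, np.float64(0.164)), (-20, 25, np.float64(0.1757)), (-10, 23, np.float64(0.1902)), (0, 25, np.float64(0.2066)), (10, 25, np.float64(0.222)), (20, 32, np.float64(0.2301)), (30, 16, np.float64(0.2254)), (40, 0, np.float64(nan)), (50, 0, np.float64(nan)), (60, 0, np.float64(nan)), (70, 0, np.float64(nan)), (80, 0, np.float64(nan)), (90, 0, np.float64(nan)), (100, 0, np.float64(nan))]
s [(-80, 0, np.float64(nan)), (-70, 0, np.float64(nan)), (-60, 8, np.float64(0.0928)), (-50, 40, np.float64(0.1044)), (-40, 63, np.float64(0.1315)), (-30, 46, np.float64(0.1629)), (-20, 20, np.float64(0.1761)), (-10, 37, np.float64(0.1901)), (0, 33, np.float64(0.2068)), (10, 41, np.float64(0.2221)), (20, 8, np.float64(0.2296)), (30, 5, np.float64(0.2243)), (40, 5, np.float64(0.2181)), (50, 5, np.float64(0.212)), (60, 5, np.float64(0.206)), (70, 0, np.float64(nan)), (80, 0, np.float64(nan)), (90, 2, np.float64(0.235)), (100, 50, np.float64(0.2243))]
  return _methods._mean(a, axis=axis, dtype=dtype,
  ret = ret.dtype.type(ret / rcount)
```

View pics/k15.png

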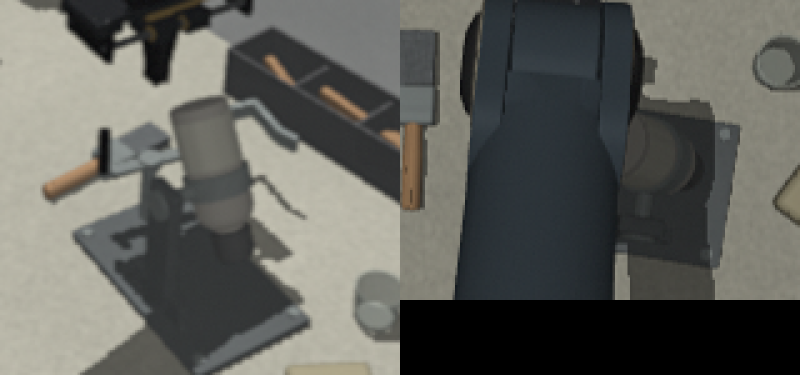

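Call:
apply_moves(series=[[-0.006,-0.008,-0.012,0,0,-16,1],[-0.006,-0.008,-0.012,0,0,-32,1],[-0.006,-0.008,-0.012,0,-6,-32,1],[-0.006,-0.008,-0.012,-1,-12,-32,1],[-0.006,-0.008,-0.012,-2,-18,-32,1],[-0.006,-0.008,-0.012,-2,-24,-32,1],[-0.006,-0.008,-0.012,-3,-29,-32,1],[-0.006,-0.008,-0.012,-3,-33,-32,1],[-0.006,-0.008,-0.012,-4,-36,-32,1],[-0.006,-0.008,-0.012,-4,-39,-32,1]])

```text
clock: 20.15
position: [0.6007, -0.0591, 0.143]
orientation: [[0.152, 0.988, 0.002], [0.988, -0.152, 0.009], [0.009, 0.0, -1.0]]
ft_force: [-1.6, 14.3, 9.4]
grip_width: 0.0003
```

Call:
apply_moves(series=[[0,0,0,0,-2,4,1],[0,0,0,-1,-5,7,1],[0,0,0,-1,-8,10,1],[0,0,0,-2,-11,13,1],[0,0,0,-2,-14,16,1],[0,0,0,-3,-18,19,1],[0,0,0,-3,-22,21,1],[0,0,0,-4,-26,23,1],[0,0,0,-5,-30,25,1],[0,0,0,-6,-33,26,1]])

```text
clock: 21.15
position: [0.5949, -0.0934, 0.1692]
orientation: [[0.153, 0.988, 0.003], [0.988, -0.153, 0.008], [0.008, 0.002, -1.0]]
ft_force: [2.4, 1.9, 1.1]
grip_width: 0.0006
```

```bash
cat >> meas.py <<'E'
def prof(n,f,lo=-.08):
    P=ang(shot(n,f));o=[]
    for a in np.arange(lo,.101,.01):
        q=P[abs(P[:,1]-a)<.004]
        if len(q):o.append((round(a*1000),len(q),round(float(np.median(q[:,2]))*1000,1)))
    print(n,o)
E
python3 - <<'E'
from meas import *
s=bot.sense();p=np.array(s['position']);print((p-O)@B,s['ft_force'])
prof('side','k16s');prof('top','k16t')
E
```

```text
[-0.00054621  0.0414826   0.16919656] [2.41522176 1.9201399  1.06052214]
side [(-30, 180, 180.1), (-20, 62, 93.5), (-10, 13, 229.7), (0, 13, 229.7), (10, 17, 229.3), (20, 13, 229.5), (30, 34, 234.5), (40, 5, 210.8), (50, 4, 208.0), (100, 4, 97.0)]
top []
```

The inversion now works: the base face is level at 229.6 mm. I'll retract horizontally and check it.

Call:
apply_moves(series=[[0,0,0,0,3,0,1],[0,0,0,1,8,0,1],[0,0,0,2,14,0,1],[0,0,0,3,20,0,1],[0,0,0,3,24,0,1],[0,0,0,4,27,0,1],[0,0,0,4,27,0,1],[0,0,0,4,27,0,1],[0,0,0,4,27,0,1],[0,0,0,4,27,0,1]])

```text
clock: 22.25
position: [0.5982, -0.067, 0.169]
orientation: [[0.154, 0.988, 0.001], [0.988, -0.154, 0.007], [0.008, 0.0, -1.0]]
ft_force: [-0.3, -0.1, 0.2]
grip_width: 0.0003
```

```bash
python3 - <<'E'
from meas import *
s=bot.sense();p=np.array(s['position']);print(s['clock'],p,(p-O)@B)
prof('side','k17s');face2(shot('side','k17b'))
E
```

```text
22.25 [ 0.5982249  -0.06704516  0.1690044 ] [-0.00144094  0.06806745  0.1690044 ]
side [(-40, 2, 144.2), (-30, 180, 182.6), (-20, 60, 93.1), (-10, 19, 229.2), (0, 13, 229.7), (10, 11, 230.2), (20, 14, 229.2), (30, 2, 228.9), (50, 1, 231.7), (60, 55, 222.1), (70, 1, 209.6), (80, 1, 219.2), (100, 2, 95.4)]
n 310 slopes [2.23 4.56] min [-0.0297 -0.0323  0.2205] max [0.0315 0.0259 0.2331]
```

Call:
apply_moves(series=[[0,0,0,0,0,0,1],[0,0,0,0,0,0,1],[0,0,0,0,0,0,1],[0,0,0,0,0,30,1],[0,0,0,0,0,65,1],[0,0,0,0,0,100,1],[0,0,0,-4,-30,100,1],[0,0,0,-9,-60,100,1],[0,0,0,-13,-90,100,1],[0,0,0,-18,-118,100,1]])

```text
clock: 23.35
position: [0.58, -0.1863, 0.2692]
orientation: [[0.154, 0.988, 0.002], [0.988, -0.155, 0.007], [0.008, 0.001, -1.0]]
ft_force: [0.9, -0.4, -0.3]
grip_width: 0.0007
```

Call:
apply_moves(series=[[0,0,0,0,-8,0,1],[0,0,0,0,-8,-20,1],[0,0,0,0,-8,-40,1],[0,0,0,0,-8,-60,1],[0,0,0,0,-8,-75,1],[0,0,0,0,-8,-87,1],[0,0,0,0,-8,-87,1],[0,0,0,0,-8,-87,1],[0,0,0,0,-8,-87,1],[0,0,0,0,-8,-87,1]])

```text
clock: 24.35
position: [0.5806, -0.1945, 0.1832]
orientation: [[0.155, 0.988, 0.003], [0.988, -0.155, 0.007], [0.007, 0.002, -1.0]]
ft_force: [0.5, -0.8, 0.1]
grip_width: 0.0004
```

```bash
python3 - <<'E'
from meas import *
prof('side','k18s');face(shot('top','k18t'))
s=bot.sense();p=np.array(s['position']);print(s['clock'],p,(p-O)@B,s['ft_force'])
go(back,[-4,0,4,8,12,16,20,24,28,32])
E
```

```text
side [(-70, 57, 229.4), (-60, 17, 226.3), (-50, 6, 228.2), (-30, 174, 180.0), (-20, 47, 86.6), (-10, 5, 228.8)]
face n 484 slope deg x,y [ 0.12 -0.07] z 0.2289 centre [ 0.00113762 -0.0002719   0.22797012]
24.45 [ 0.58031386 -0.19440465  0.18286771] [ 0.00079195 -0.06052593  0.18286771] [-0.95095312 -0.45976324 -0.50077879]
[-0.007, 0.003, -0.002, 2.0, 15.0, -6.0]
[-0.007, 0.003, -0.002, 2.0, 19.0, -3.0]
[-0.007, 0.003, -0.002, 3.0, 24.0, -0.0]
[-0.007, 0.003, -0.002, 4.0, 28.0, 2.0]
[-0.007, 0.003, -0.002, 4.0, 33.0, 4.0]
[-0.011, 0.004, -0.002, 5.0, 38.0, 6.0]
[-0.028, 0.006, -0.002, 6.0, 43.0, 7.0]
[-0.045, 0.009, -0.002, 7.0, 47.0, 8.0]
[-0.062, 0.012, -0.002, 7.0, 52.0, 9.0]
[-0.079, 0.014, -0.002, 8.0, 57.0, 9.0]
```

The base face is level (slope -0.07°) and the bottle has stood untouched for about 3 s. Now the return push.

Call:
apply_moves(series=[[-0.007,0.003,-0.002,2,12,-5,1],[-0.007,0.003,-0.002,2,19,-3,1],[-0.007,0.003,-0.002,3,24,0,1],[-0.007,0.003,-0.002,4,28,2,1],[-0.007,0.003,-0.002,4,33,4,1],[-0.011,0.004,-0.002,5,38,6,1],[-0.028,0.006,-0.002,6,43,7,1],[-0.045,0.009,-0.002,7,47,8,1],[-0.062,0.012,-0.002,7,52,9,1],[-0.079,0.014,-0.002,8,57,9,1]])

```text
clock: 25.45
position: [0.5885, -0.1367, 0.192]
orientation: [[0.156, 0.988, -0.011], [0.985, -0.156, -0.073], [-0.074, 0.001, -0.997]]
ft_force: [-0.1, -1.8, -0.4]
grip_width: 0.0007
```

```bash
python3 - <<'E'
from meas import *
go(back,range(36,73,4))
E
```

```text
[-0.015, 0.003, -0.0, 1.0, 4.0, -1.0]
[-0.032, 0.006, -0.001, 1.0, 9.0, -1.0]
[-0.048, 0.008, -0.001, 2.0, 13.0, -2.0]
[-0.065, 0.011, -0.001, 3.0, 18.0, -4.0]
[-0.082, 0.014, -0.001, 4.0, 22.0, -5.0]
[-0.099, 0.016, -0.001, 4.0, 27.0, -8.0]
[-0.116, 0.019, -0.001, 5.0, 31.0, -10.0]
[-0.132, 0.022, -0.001, 6.0, 34.0, -13.0]
[-0.149, 0.024, -0.001, 6.0, 37.0, -17.0]
[-0.166, 0.027, -0.001, 6.0, 40.0, -21.0]
```

Call:
apply_moves(series=[[-0.015,0.003,0,1,4,-1,1],[-0.032,0.006,0,1,9,-1,1],[-0.048,0.008,0,2,13,-2,1],[-0.065,0.011,0,3,18,-4,1],[-0.082,0.014,0,4,22,-5,1],[-0.099,0.016,0,4,27,-8,1],[-0.116,0.019,0,5,31,-10,1],[-0.132,0.022,0,6,34,-13,1],[-0.149,0.024,0,6,37,-17,1],[-0.166,0.027,0,6,40,-21,1]])

```text
clock: 26.45
position: [0.5954, -0.0959, 0.1711]
orientation: [[0.151, 0.988, -0.036], [0.959, -0.155, -0.238], [-0.24, 0.001, -0.971]]
ft_force: [1.3, 0.1, 1.2]
grip_width: 0.0006
```

```bash
python3 - <<'E'
from meas import *
go(back,range(76,113,4)); prof('top','k19t')
E
```

```text
[-0.016, 0.004, -0.001, -0.0, 1.0, -3.0]
[-0.033, 0.007, -0.001, 0.0, 4.0, -7.0]
[-0.05, 0.009, -0.001, 1.0, 5.0, -12.0]
[-0.067, 0.012, -0.001, 1.0, 7.0, -16.0]
[-0.083, 0.015, -0.001, 1.0, 8.0, -20.0]
[-0.1, 0.017, -0.001, 1.0, 8.0, -25.0]
[-0.117, 0.02, -0.001, 1.0, 9.0, -29.0]
[-0.134, 0.023, -0.001, 1.0, 9.0, -33.0]
[-0.15, 0.025, -0.001, 1.0, 9.0, -38.0]
[-0.167, 0.028, -0.001, 1.0, 8.0, -42.0]
top [(-80, 12, 140.3), (-70, 28, 143.7), (-60, 24, 148.0), (-50, 20, 148.3), (-40, 24, 166.2), (-30, 25, 168.8), (-20, 26, 177.2), (-10, 27, 180.8), (0, 30, 182.8), (10, 27, 185.5), (20, 10, 188.8)]
```

Call:
apply_moves(series=[[-0.016,0.004,0,0,1,-3,1],[-0.033,0.007,0,0,4,-7,1],[-0.05,0.009,0,1,5,-12,1],[-0.067,0.012,0,1,7,-16,1],[-0.083,0.015,0,1,8,-20,1],[-0.1,0.017,0,1,8,-25,1],[-0.117,0.02,0,1,9,-29,1],[-0.134,0.023,0,1,9,-33,1],[-0.15,0.025,0,1,9,-38,1],[-0.167,0.028,0,1,8,-42,1]])

```text
clock: 27.5
position: [0.5958, -0.0858, 0.1272]
orientation: [[0.139, 0.988, -0.064], [0.905, -0.153, -0.396], [-0.402, -0.003, -0.916]]
ft_force: [0.4, 2.2, 1.0]
grip_width: 0.0007
```

```bash
python3 - <<'E'
from meas import *
go(back,range(116,153,4)); prof('top','k20t'); prof('side','k20s')
E
```

```text
[-0.016, -0.001, -0.003, 0.0, -3.0, -2.0]
[-0.033, 0.002, -0.003, 0.0, -3.0, -5.0]
[-0.05, 0.005, -0.003, 0.0, -4.0, -8.0]
[-0.067, 0.007, -0.003, 0.0, -5.0, -11.0]
[-0.075, 0.008, -0.003, -0.0, -6.0, -14.0]
[-0.075, 0.008, -0.003, -0.0, -7.0, -17.0]
[-0.075, 0.008, -0.003, -0.0, -8.0, -20.0]
[-0.075, 0.008, -0.003, -0.0, -9.0, -23.0]
[-0.075, 0.008, -0.003, -1.0, -10.0, -26.0]
[-0.075, 0.008, -0.003, -1.0, -11.0, -28.0]
top [(-80, 7, 168.3), (-70, 18, 191.2), (-60, 29, 193.1), (-50, 32, 188.8), (-40, 33, 182.4), (-30, 27, 185.4), (-20, 28, 186.8), (-10, 30, 184.5), (0, 28, 182.0), (10, 29, 180.7), (20, 32, 176.8), (30, 27, 169.0), (40, 29, 164.5), (50, 21, 162.7), (60, 10, 212.2), (70, 3, 208.2), (80, 1, 236.0)]
side [(-80, 29, 170.3), (-70, 43, 188.8), (-60, 13, 193.8), (-50, 13, 189.7), (-40, 10, 186.7), (-30, 21, 185.6), (-20, 14, 187.4), (-10, 7, 184.7), (0, 19, 182.5), (10, 8, 180.8), (20, 6, 177.4), (30, 7, 168.5), (40, 8, 164.7), (50, 16, 162.4), (60, 44, 178.2), (70, 45, 200.0), (80, 19, 209.9), (90, 3, 206.6)]
```

Call:
apply_moves(series=[[-0.016,0,0,0,0,-3,1],[-0.033,0.002,0,0,-2,-5,1],[-0.05,0.005,0,0,-3,-8,1],[-0.067,0.007,0,0,-5,-11,1],[-0.075,0.008,0,0,-6,-14,1],[-0.075,0.008,0,0,-7,-17,1],[-0.075,0.008,0,0,-8,-20,1],[-0.075,0.008,0,0,-9,-23,1],[-0.075,0.008,0,-1,-10,-26,1],[-0.075,0.008,0,-1,-11,-28,1]])

```text
clock: 28.6
position: [0.5948, -0.0941, 0.0974]
orientation: [[0.132, 0.989, -0.071], [0.874, -0.15, -0.462], [-0.467, -0.001, -0.884]]
ft_force: [-0.1, 5.5, -0.4]
grip_width: 0.0003
```

```bash
python3 look.py k21; python3 - <<'E'
from meas import *
go(back,range(154,191,4)); prof('top','k21c'); s=bot.sense();print((np.array(s['position'])-O)@B)
E
```

```text
28.7 [ 0.5947 -0.0944  0.0974]
[-0.002, -0.001, -0.006, 0.0, -3.0, 0.0]
[-0.002, -0.001, -0.006, -0.0, -5.0, -3.0]
[-0.002, -0.001, -0.006, -0.0, -6.0, -5.0]
[-0.002, -0.001, -0.006, -1.0, -8.0, -8.0]
[-0.002, -0.001, -0.006, -1.0, -10.0, -10.0]
[-0.002, -0.001, -0.006, -1.0, -12.0, -12.0]
[-0.002, -0.001, -0.006, -2.0, -15.0, -15.0]
[-0.002, -0.001, -0.006, -2.0, -17.0, -17.0]
[-0.002, -0.001, -0.006, -2.0, -20.0, -20.0]
[-0.002, -0.001, -0.006, -3.0, -22.0, -22.0]
top [(-60, 8, 206.7), (-50, 27, 211.8), (-40, 27, 219.3), (-30, 32, 224.3), (-20, 36, 214.5), (-10, 32, 197.1), (0, 32, 195.0), (10, 30, 185.9), (20, 31, 176.1), (30, 35, 163.6), (40, 30, 143.1), (50, 21, 135.9), (60, 16, 213.6), (70, 33, 219.9), (80, 27, 223.9), (90, 24, 241.6)]
[-0.00065231  0.0403922   0.09747703]
```

View pics/k21.png

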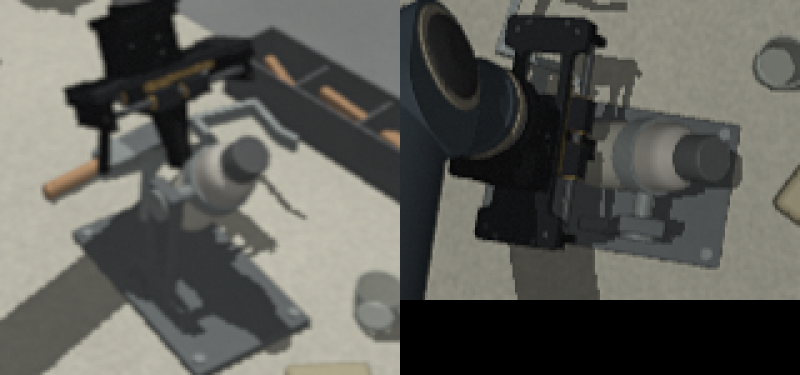

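Call:
apply_moves(series=[[0,0,0,0,-3,0,1],[0,0,0,0,-5,-3,1],[0,0,0,0,-6,-5,1],[0,0,0,-1,-8,-8,1],[0,0,0,-1,-10,-10,1],[0,0,0,-1,-12,-12,1],[0,0,0,-2,-15,-15,1],[0,0,0,-2,-17,-16,1],[0,0,0,-2,-19,-17,1],[0,0,0,-2,-19,-17,1]])

```text
clock: 29.75
position: [0.5926, -0.1095, 0.0779]
orientation: [[0.13, 0.989, -0.071], [0.876, -0.148, -0.459], [-0.464, -0.003, -0.886]]
ft_force: [0.4, 6.3, -5.1]
grip_width: 0.0003
```

```bash
python3 - <<'E'
from meas import *
prof('top','k22t',-.03);s=bot.sense();print((np.array(s['position'])-O)@B,s['ft_force'])
c=dict(np.load('k22t.npz'));S=(pts(c)-O)@B
m=(np.hypot(S[...,0],S[...,1])<.03)&(S[...,2]>.218)&(S[...,2]<.24);P=S[m];A=np.c_[P[:,:2],np.ones(len(P))]
print(len(P),np.rad2deg(np.linalg.lstsq(A,P[:,2],rcond=None)[0][:2]),P.min(0),P.max(0))
E
```

```text
top [(-30, 4, 184.1), (-20, 30, 227.1), (-10, 31, 228.7), (0, 31, 230.0), (10, 35, 229.2), (20, 31, 191.3), (30, 48, 162.5), (40, 10, 132.7), (50, 20, 199.9), (60, 29, 201.1), (70, 27, 217.4), (80, 15, 226.6)]
[-0.00036496  0.02520598  0.07795368] [ 1.02287757  7.28692826 -4.88921864]
299 [1.67496753 0.94230909] [-0.01831098 -0.02388281  0.21841269] [0.01948874 0.01514903 0.23443149]
```

Call:
apply_moves(series=[[0,0,0,0,-2,0,1],[0,0,0,0,-3,0,1],[0,0,0,0,-4,0,1],[0,0,0,-1,-5,0,1],[0,0,0,-1,-6,0,1],[0,0,0,-1,-6,0,1],[0,0,0,-1,-6,0,1],[0,0,0,-1,-6,0,1],[0,0,0,-1,-6,0,1],[0,0,0,-1,-6,0,1]])

```text
clock: 30.8
position: [0.5921, -0.112, 0.0759]
orientation: [[0.128, 0.989, -0.069], [0.879, -0.145, -0.455], [-0.46, -0.003, -0.888]]
ft_force: [2.2, 6.9, -7.5]
grip_width: 0.0006
```

```bash
cat >> meas.py <<'E'
def cap(c):
    S=(pts(c)-O)@B
    m=(np.hypot(S[...,0],S[...,1])<.03)&(S[...,2]>.222)&(S[...,2]<.24);P=S[m]
    q=P[np.hypot(*(P[:,:2]-P[:,:2].mean(0)).T)<.015];A=np.c_[q[:,:2],np.ones(len(q))]
    print('cap',len(P),'slope',np.rad2deg(np.linalg.lstsq(A,q[:,2],rcond=None)[0][:2]).round(2),'mean',P.mean(0).round(4),'min/max y',P[:,1].min().round(4),P[:,1].max().round(4))
E
python3 - <<'E'
from meas import *
cap(dict(np.load('top0.npz')));cap(shot('top','k23t'));s=bot.sense();print(s['clock'],(np.array(s['position'])-O)@B,s['ft_force'])
E
```

```text
cap 300 slope [-0.56 -1.84] mean [0.0006 0.0012 0.2286] min/max y -0.019 0.0203
cap 298 slope [ 0.31 -0.44] mean [0.0004 0.0007 0.2287] min/max y -0.019 0.02
30.85 [-0.00043242  0.02272844  0.07592506] [ 2.2226122   7.90083479 -5.21907256]
```

The cap matches its original upright position. I'll back away horizontally, then up.

Call:
apply_moves(series=[[0,0,0,0,2,0,1],[0,0,0,1,6,0,1],[0,0,0,1,11,0,1],[0,0,0,2,16,0,1],[0,0,0,3,22,0,1],[0,0,0,4,28,0,1],[0,0,0,4,28,0,1],[0,0,0,4,28,20,1],[0,0,0,4,28,50,1],[0,0,0,4,28,90,1]])

```text
clock: 31.85
position: [0.5947, -0.0842, 0.1656]
orientation: [[0.126, 0.989, -0.073], [0.878, -0.146, -0.456], [-0.462, -0.007, -0.887]]
ft_force: [1.2, -0.6, 0.4]
grip_width: 0.0002
```

```bash
python3 - <<'E'
from meas import *
cap(shot('top','k24t'));s=bot.sense();p=np.array(s['position']);print(s['clock'],p,(p-O)@B,s['ft_force'])
# target: vertical, jaws tangent at theta=1.41, above knob
th=1.41;k=np.array([-.055*np.sin(th),.115+.055*np.cos(th),.0])
yaw=1.3
R=Ro.from_rotvec([0,0,yaw]).as_matrix()@np.stack([ey,ex,-ez],1)
t=O+B@k; print('knob',t,'shift',(t-p)*1000,'rot to yaw0',Ro.from_matrix(np.stack([ey,ex,-ez],1)@np.array(s['orientation']).T).as_rotvec())
c=dict(np.load('k24t.npz'));W=pts(c);S=(W-O)@B
m=(S[...,2]>.13)&(S[...,2]<.16)&(S[...,1]>.1)&(S[...,1]<.15)&(S[...,0]<-.03)&(S[...,0]>-.08);print('knob top',m.sum(),S[m].mean(0) if m.any() else '')
E
```

```text
cap 297 slope [-0.04  1.12] mean [0.0005 0.0007 0.2287] min/max y -0.0195 0.0197
31.9 [ 0.59934485 -0.08490755  0.17330071] [0.00245952 0.05060018 0.17330071] [ 2.46374553 -1.02953846  5.37321014]
knob [ 0.55474538 -0.00372561  0.        ] shift [ -44.59946922   81.18193512 -173.3007147 ] rot to yaw0 [ 0.47217914 -0.0662476  -0.00926336]
knob top 0
```

Call:
apply_moves(series=[[0.1,-0.015,0,0,10,20,1],[0.2,-0.03,0,-5,20,40,0.9],[0.3,-0.045,0,-10,30,55,0.8],[0.4,-0.06,-0.005,-15,45,60,0.6],[0.472,-0.066,-0.01,-20,60,60,0.6],[0.472,-0.066,-0.01,-25,70,60,0.6],[0.472,-0.066,-0.01,-30,80,60,0.6],[0.472,-0.066,-0.01,-38,81,60,0.6],[0.472,-0.066,-0.01,-44,81,60,0.6],[0.472,-0.066,-0.01,-44,81,60,0.6]])

```text
clock: 32.9
position: [0.5544, -0.0036, 0.2331]
orientation: [[0.156, 0.988, -0.001], [0.988, -0.156, -0.001], [-0.001, -0.001, -1.0]]
ft_force: [-0.6, 0.7, -0.9]
grip_width: 0.0351
```

Call:
apply_moves(series=[[0,0,0.14,0,0,0,0.6],[0,0,0.28,0,0,0,0.6],[0,0,0.42,0,0,0,0.6],[0,0,0.56,0,0,0,0.6],[0,0,0.7,0,0,0,0.6],[0,0,0.84,0,0,0,0.6],[0,0,0.98,0,0,0,0.6],[0,0,1.12,0,0,0,0.6],[0,0,1.25,0,0,0,0.6],[0,0,1.25,0,0,0,0.6]])

```text
clock: 33.9
position: [0.5546, -0.004, 0.2329]
orientation: [[-0.888, 0.46, 0.0], [0.46, 0.888, -0.002], [-0.001, -0.002, -1.0]]
ft_force: [-0.4, 0.0, 0.3]
grip_width: 0.035
```

```bash
python3 - <<'E'
from meas import *
c=shot('side','k25s');W=pts(c);v,u=np.mgrid[:480,:640]
m=(W[...,2]>.105)&(W[...,2]<.155)&(u>300)&(u<350)&(v>230)&(v<270)&(c['color'].max(2)<40)
print('knob',m.sum(),np.median(W[m],0),W[m].max(0) if m.any() else '')
m=(W[...,2]>.2)&(W[...,2]<.29)&(abs(W[...,0]-.555)<.06)&(abs(W[...,1]+.004)<.06)
print('fingers low',np.sort(W[m][:,2])[:5],m.sum())
s=bot.sense();p=np.array(s['position']);print(s['clock'],p,s['orientation'][:,1],s['orientation'][:,2],s['grip_width'])
print('shift',(np.array([.5547,-.0037,.088])-p)*1000)
E
```

```text
knob 45 [ 0.55199035 -0.00899136  0.12823558] [ 0.55766433 -0.00286763  0.1516856 ]
fingers low [0.26549813 0.26643855 0.26709124 0.26734174 0.26737221] 70
33.95 [ 0.55454831 -0.00392497  0.23293589] [ 0.46225422  0.88674621 -0.00148186] [ 2.16287945e-04 -1.78386243e-03 -9.99998386e-01] 0.03457846955507628
shift [   0.15169003    0.22496803 -144.93588845]
```

Call:
apply_moves(series=[[0,0,0,0,0,-25,0.6],[0,0,0,0,0,-50,0.6],[0,0,0,0,0,-70,0.6],[0,0,0,0,0,-85,0.6],[0,0,0,0,0,-100,0.6],[0,0,0,0,0,-115,0.6],[0,0,0,0,0,-130,0.6],[0,0,0,0,0,-145,0.65],[0,0,0,0,0,-145,0.75],[0,0,0,0,0,-145,0.75]])

```text
clock: 34.95
position: [0.5548, -0.004, 0.0881]
orientation: [[-0.886, 0.463, 0.0], [0.463, 0.886, -0.002], [-0.001, -0.002, -1.0]]
ft_force: [0.4, -0.4, 0.3]
grip_width: 0.024
```

```bash
python3 - <<'E'
from meas import *
s=bot.sense();p=np.array(s['position']);R0=np.array(s['orientation']);print(s['clock'],p,s['ft_force'],s['grip_width'])
# tool stays in cage; lag: theta of tool goes from 1.41 to -0.12 ; absolute knob path
def kp(th):return O+B@np.array([-.055*np.sin(th),.115+.055*np.cos(th),0])+np.array([0,0,p[2]])
for th in np.arange(1.30,-.16,-.0765):
    yaw=min(th,1.25); R=Ro.from_rotvec([0,0,max(yaw,0)]).as_matrix()@np.stack([ey,ex,-ez],1)
    print(round(th,3),Ro.from_matrix(R@R0.T).as_rotvec().round(2)[2],((kp(th)-p)*1000).round(0)[:2])
E
```

```text
34.95 [ 0.55476895 -0.00402767  0.08809643] [ 0.4093367  -0.40292038  0.34493936] 0.023970633616389785
1.3 0.0 [2. 6.]
1.224 -0.02 [ 4. 10.]
1.147 -0.1 [ 6. 13.]
1.07 -0.18 [ 9. 17.]
0.994 -0.25 [11. 20.]
0.918 -0.33 [14. 23.]
0.841 -0.4 [17. 26.]
0.764 -0.48 [21. 28.]
0.688 -0.56 [24. 31.]
0.611 -0.63 [28. 33.]
0.535 -0.71 [32. 34.]
0.458 -0.79 [36. 36.]
0.382 -0.86 [40. 37.]
0.305 -0.94 [44. 38.]
0.229 -1.02 [48. 38.]
0.152 -1.09 [52. 38.]
0.076 -1.17 [57. 38.]
-0.001 -1.25 [61. 37.]
-0.077 -1.25 [65. 37.]
-0.154 -1.25 [69. 35.]
```

Call:
apply_moves(series=[[0,0,0,2,6,0,0.75],[0,0,-0.02,4,10,0,0.75],[0,0,-0.1,6,13,0,0.75],[0,0,-0.18,9,17,0,0.75],[0,0,-0.25,11,20,0,0.75],[0,0,-0.33,14,23,0,0.75],[0,0,-0.4,17,26,0,0.75],[0,0,-0.48,21,28,0,0.75],[0,0,-0.56,24,31,0,0.75],[0,0,-0.63,28,33,0,0.75]])

```text
clock: 35.95
position: [0.5831, 0.0298, 0.0887]
orientation: [[-0.44, 0.898, -0.001], [0.898, 0.44, -0.001], [-0.001, -0.001, -1.0]]
ft_force: [-1.0, 0.1, 0.4]
grip_width: 0.022
```

```bash
python3 look.py k26;python3 - <<'E'
from meas import *
s=bot.sense();p=np.array(s['position']);R0=np.array(s['orientation']);print(s['clock'],p,s['ft_force'])
def kp(th):return O+B@np.array([-.055*np.sin(th),.115+.055*np.cos(th),0])+np.array([0,0,p[2]])
for th in np.arange(.535,-.16,-.0765):
    R=Ro.from_rotvec([0,0,max(th,0)]).as_matrix()@np.stack([ey,ex,-ez],1)
    print(round(th,3),Ro.from_matrix(R@R0.T).as_rotvec().round(2)[2],((kp(th)-p)*1000).round(0)[:2])
E
```

```text
36.05 [0.5838 0.0302 0.0886]
36.05 [0.58377975 0.03024521 0.08863853] [-0.03751166 -0.49652229  0.55280823]
0.535 -0.08 [ 3. -0.]
0.458 -0.16 [7. 1.]
0.382 -0.23 [11.  2.]
0.306 -0.31 [15.  3.]
0.229 -0.39 [19.  4.]
0.152 -0.46 [23.  4.]
0.076 -0.54 [28.  4.]
-0.001 -0.62 [32.  3.]
-0.077 -0.62 [36.  2.]
-0.154 -0.62 [40.  1.]
```

View pics/k26.png

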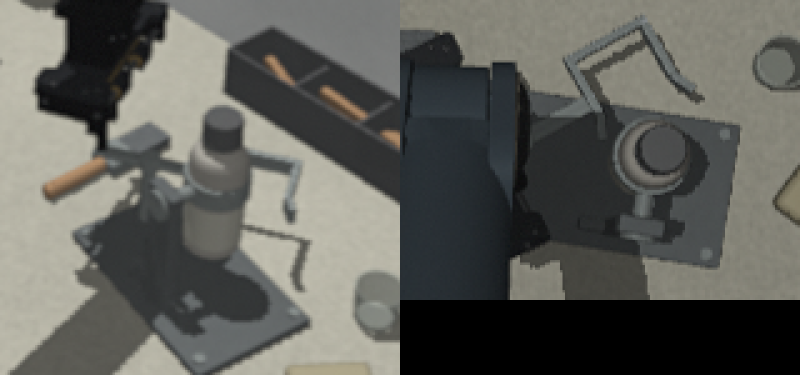

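Call:
apply_moves(series=[[0,0,-0.08,3,0,0,0.75],[0,0,-0.16,7,1,0,0.75],[0,0,-0.23,11,2,0,0.75],[0,0,-0.31,15,3,0,0.75],[0,0,-0.39,19,4,0,0.75],[0,0,-0.46,23,4,0,0.75],[0,0,-0.54,28,4,0,0.75],[0,0,-0.62,32,3,0,0.75],[0,0,-0.62,36,2,0,0.75],[0,0,-0.62,38,2,0,0.75]])

```text
clock: 37.05
position: [0.6211, 0.0328, 0.0887]
orientation: [[0.157, 0.988, -0.002], [0.988, -0.157, -0.001], [-0.001, -0.002, -1.0]]
ft_force: [-5.4, 1.7, 3.7]
grip_width: 0.0217
```

```bash
cat > lk.py <<'E'
from meas import *
def latch():
    c=bot.read_camera('side');W=pts(c);v,u=np.mgrid[:480,:640];S=(W-O)@B
    c0=dict(np.load('side0.npz'));
    for n,cc in(('start',c0),('now',c)):
        W=pts(cc);S=(W-O)@B
        m=(W[...,2]>.108)&(W[...,2]<.146)&(u>322)&(u<338)&(v>236)&(v<258)&(cc['color'].max(2)<45)&(S[...,1]>.14)
        # fork: tine far side (steel) height band near bottle -y / +x side
        f=(S[...,2]>.08)&(S[...,2]<.106)&(S[...,1]<-.03)&(S[...,1]>-.09)&(S[...,0]>-.06)&(S[...,0]<.08)
        print(n,'knob',m.sum(),np.median(S[m],0).round(4),'fork -y tine',f.sum(),S[f].mean(0).round(4),S[f].min(0).round(4))
    return c
E
python3 - <<'E'
from lk import *
latch(); s=bot.sense();p=np.array(s['position']);print(s['clock'],(p-O)@B,s['ft_force'])
cap(shot('top','k27t'))
E
```

```text
start knob 23 [-0.0028  0.165   0.1249] fork -y tine 230 [ 0.0079 -0.0418  0.0954] [-0.0338 -0.053   0.081 ]
now knob 72 [-0.003   0.163   0.1356] fork -y tine 226 [ 0.0057 -0.0425  0.0954] [-0.0365 -0.0542  0.0801]
37.1 [0.00547626 0.17023491 0.08868161] [-2.75026574  1.12647981  2.13703918]
cap 301 slope [-0.5  -0.15] mean [0.0005 0.0007 0.2285] min/max y -0.0193 0.0199
```

The latch is closed against its stop (about 5 N) and the bottle is upright. I'll centre the jaws off the pin, open them, lift clear and move away.

Call:
apply_moves(series=[[0,0,0,-2,0,0,0.7],[0,0,0,-4,0,0,0.6],[0,0,0,-4,0,0,0.6],[0,0,0,-4,0,0,0.6],[0,0,0,-4,0,20,0.6],[0,0,0,-4,0,50,0.6],[0,0,0,-4,0,85,0.6],[0,0,0,-4,0,120,0.6],[0,0,0,-20,30,155,0.6],[0,0,0,-40,70,170,0.6]])

```text
clock: 38.15
position: [0.5834, 0.1005, 0.2626]
orientation: [[0.164, 0.986, 0.005], [0.986, -0.164, -0.0], [0.0, 0.005, -1.0]]
ft_force: [0.9, 0.8, -0.4]
grip_width: 0.0349
```

Call:
apply_moves(series=[[0,0,0,-20,30,0,0.6],[0,0,0,-40,60,0,0.6],[0,0,0,-60,90,0,0.6],[0,0,0,-80,120,0,0.6],[0,0,0,-100,150,0,0.6],[0,0,0,-100,180,0,0.6],[0,0,0,-100,210,0,0.6],[0,0,0,-100,240,0,0.6],[0,0,0,-100,240,0,0.6],[0,0,0,-100,240,0,0.6]])

```text
clock: 39.15
position: [0.4833, 0.3407, 0.2623]
orientation: [[0.163, 0.987, 0.005], [0.987, -0.163, -0.001], [-0.0, 0.005, -1.0]]
ft_force: [0.5, -0.6, 0.4]
grip_width: 0.0346
```

```bash
python3 look.py k28; python3 - <<'E'
from lk import *
c=latch(); a=dict(np.load('k28t.npz'));b=dict(np.load('top0.npz')); cap(a)
for n,cc in(('start',b),('now',a)):
    S=(pts(cc)-O)@B;W=pts(cc)
    m=(S[...,2]>.13)&(S[...,2]<.165)&(abs(S[...,0])<.03)&(S[...,1]>.15)&(S[...,1]<.19)
    print(n,'knob',m.sum(),S[m].mean(0).round(4))
    for k,(u0,u1,v0,v1,z0,z1) in dict(brush=(290,320,175,260,.008,.08),cup=(438,468,180,210,.02,.06),soap=(440,490,220,270,.015,.04)).items():
        q=W[v0:v1,u0:u1];g=(q[...,2]>z0)&(q[...,2]<z1);print(k,q[g].mean(0).round(4))
E
```

```text
39.25 [0.4839 0.3392 0.2626]
start knob 23 [-0.0028  0.165   0.1249] fork -y tine 230 [ 0.0079 -0.0418  0.0954] [-0.0338 -0.053   0.081 ]
now knob 28 [-0.0024  0.1646  0.1315] fork -y tine 225 [ 0.0061 -0.0423  0.0953] [-0.0365 -0.052   0.0808]
cap 297 slope [-0.11  0.43] mean [0.0006 0.0007 0.2287] min/max y -0.0188 0.02
start knob 35 [0.0002 0.169  0.148 ]
brush [0.6525 0.0818 0.0168]
cup [ 0.6949 -0.2822  0.0373]
soap [ 0.5721 -0.3158  0.0259]
now knob 35 [0.0013 0.1694 0.1487]
brush [0.6521 0.0818 0.0168]
cup [ 0.6947 -0.2822  0.0369]
soap [ 0.5721 -0.3158  0.0259]
```

The depth checks agree: the latch is home, the bottle is upright and the brush, cup and soap haven't moved. Handing in.

```bash
python3 -c "
from plant import bot
print(bot.hand_in())"
```

```text
the job is handed in; nothing more can be done
None
```

The bottle was turned upside down, left on its head for about 3 s, and turned back upright. The latch is closed around it again. I handed the job in at about 39 s of the 72 s allowed.

- **Latch opening:** I swung it to about 1.4 rad by caging the knob loosely between the fingers.
- **Turning over:** I pushed the bottle over towards -y at about 0.7 rad/s. On its head, untouched, its base face was level to about 0.1°.
- **Turning back:** I pushed it back the other way and then swung the latch home until it met its stop, with about 5 N on the wrist.
- **Last checks, robot clear:**
  - The cap is back where it started (mean 0.6 mm, 0.7 mm off the axis, slope under 0.5°).
  - The knob is within about 1 mm of its closed starting position.
  - The brush, cup and soap are within 0.5 mm of where they stood. I did not measure the tin, spray can, jar and coin cup.

**What went wrong or disagreed:**
- **Reported tool position:** the fingertips in the depth images sat about 32 mm short of the reported TCP. I corrected for this in all later moves.
- **First inversion:** it reached about 181°, but the finger dragged the bottle back to about 147° as I withdrew.
- **Push from the other side:** my first try jammed at about 27 N sideways (37 N in all, read at the wrist), which is close to the 40 N limit. I backed off, started lower and followed the arc, and it then went to 180° and stayed there.
- **Final picture:** I could not view one because the 12-picture limit was used up, so the last check is from depth measurements only.

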